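Make a microscope stand ready: transit pins, locked focus stop, mirror lever

ROBOT

A 7-joint arm with a two-finger parallel gripper is mounted at the origin on the work surface. World frame = base frame: x ahead of the robot, y to its left, z up, the work surface at z = 0. Lengths are in mm, angles in rad, forces in N, time in s.
With the tool pointing down it reaches from about 400 to 875 mm from the base axis. Payload 4.4 kg.
Tool frame: the origin (TCP) lies on the centre line of the jaws, within the pads' length; the fingertips stand 25 mm ahead of it and the grasp point (between the pads) lies 6 mm ahead of it (ctrl.finger_overhang is the distance from the TCP to the fingertips, in mm); z points along the fingers, y is the line along which they close (so a half turn about z gives the same grasp; the last joint's range is limited). The gripper opens to 85 mm and grips with 20 to 120 N. Pads are 22 mm wide; open, the fingers measure 114 mm over their backs; the gripper's body (76 mm by 85 mm) begins 54 mm behind the grasp point. The pads swing forward as they close: fully open they stand 13 mm farther back than shut.
Start: joints at [-1.414, 0.628, 0.038, 1.517, -0.027, 0.996, -0.02], TCP at [143.6, 633.953, 256.313] pointing down, gripper open.
Joint ranges: [-3.06, 3.06], [-0.37, 2.12], [-1.25, 1.32], [0.18, 2.47], [-1.1, 4.24], [0.23, 1.98], [-2.94, 2.94]. Speed limits (rad/s): [2.57, 2.57, 3.14, 3.14, 3.14, 3.14, 3.14].

INTERFACE

Orientations are given as [roll, pitch, yaw] about the fixed x, y, z axes, in that order (R = Rz(yaw) Ry(pitch) Rx(roll)).
In Python, from cell import ctrl gives the robot as it stands. The module is installed in compiled form; this text tells all that it offers.
- The arm moves only by the tool play_rows, never from a script. Its argument "targets" is a list of rows, each a list of 5 numbers: the closure, from 0 (fully open) to 1 (shut), then the shift along the tool's x, y, z in cm, then the turn about the tool's z in degrees. In form: [[gripper, dx, dy, dz, spin], ...]. A call has 1 to 10 rows; each row is the pose to reach, as a shift and turn from the pose commanded when the call began, along the tool's axes at that moment; what a row does not reach only later rows make up. A row lasts 1/10 s, in which the tool goes at most 50 mm and 8.59 degrees, less where a joint would pass 70% of its speed; a pose out of reach is approached as far as the arm can. A call with a gripper value outside its range is refused whole. The fingers move at their own pace and stop on an object; the grip force is fixed at half the most. Time passes only in rows, so rows that repeat a pose let the fingers close. It gives the time, the measured TCP pose, the force, the opening and the grip force at its end, in the units of the state.
- ctrl.read_state(): the state, without advancing time (a new reading comes with each control period).
- ctrl.get_image(name): name is "scene" or "top"; returns (picture, depth): 400x640x3 uint8, red, green, blue; 400x640 float32, mm along the optical axis (not along the pixel's ray), 0 where there is no reading.
- ctrl.calibration(name): a dict with "vfov" (degrees; the focal length in pixels is half the picture's height over the tangent of half this angle, whatever the lens; pixels are square), "cx", "cy" (the principal point, pixels), "extrinsics" (4x4, takes a point from camera to world coordinates). Camera axes: x right, y down, z forward; pixel columns grow to the right and rows downward; lengths in mm; the calibration is good to about 2 mm. A picture is of the moment at which its call begins. calibration takes no time and is no camera call.
- ctrl.finish_job(): hands the job in; it is judged then, once.
Trained networks look in the newest picture that a camera, given by its name, has taken for a name from the list of things; names that differ only in an ending like _2 or _b are one class to them, and where a whole thing is asked for, a point or a joint stands for the part that bears it (a point fixed in the world has none). Each returns a list of dicts, best first, with "confidence" (0 to 1); they miss things now and then, are a little off and sometimes report something else, mostly with a low value. They report only what shows in the picture. A call takes as long as a camera call.
- ctrl.search_frame(camera, name): "bbox" ([left, top, right, bottom] in pixels, round what is visible of it).
- ctrl.trace(camera, name): "pixels" (400x640 bool, what is visible of it) and "bbox" ([left, top, right, bottom] in pixels, round what is visible of it).
The state is a dict: "clock": time; "qpos": joint angles; "qd": joint speeds; "tau": joint torques, N m; "eef_pos": TCP position; "tool_rot": TCP orientation; "force": force on the tool from outside, world axes, zero at the start; "torque": the same for the moment, N m; "width": finger opening in mm; "gripper_force": force on a finger pad.
Only numpy, scipy, OpenCV 4.12 (cv2) and the standard library are available. Lean on these libraries where they do the work, as an engineer would, in place of code of your own. Each camera call takes 0.05 s, during which the arm holds its last target. There are 200 camera calls.

TASK

Make the microscope stand ready for use: first draw all its T-handled transit pins out of the base and stand each in a well of its own in the foam accessory case. Then slacken the hexagonal lock nut on top of the column, turn the stop screw's pointer to the long mark on the dial, and tighten the nut fully again without losing the setting. Also set the mirror lever leaning 30 degrees back from upright, at the long mark of its quadrant, and leave the other things on the bench alone.

Things in the scene. Friction and masses are not known exactly. Their poses are not given: they have to be found in the camera images.
- stand: Bare stereo-microscope focusing stand, fixed (its head is off). Origin: centre of the base's underside; x to the back (column), y to the left (lever side). Black base 300 x 340 mm (x, y), 60 mm high, ivory stage disc 4 mm high on it. Ivory column 100 x 120 mm centred at x +100, top 250 mm above the bench. Steel bushings at x -100 and -10, y +135 and -135 mm: holes 17 mm wide, 50 mm deep.
- lock_nut (a joint): Big hexagonal lock nut on the column, 56 mm across flats, 22 mm high, its underside 2 mm over a flat dial plate 112 mm wide. rad about the vertical: 0 = tight, against its stop; grows anticlockwise from above, to 1.6; slack from 0.5. At 0 one pair of flats faces +x and -x of the stand, the others at 60 and 120 degrees. Takes 0.25 Nm, stays where left, does not turn the screw.
- nut_top (a point): Centre of the lock nut's upper face, on the vertical axis of nut and screw: 100 mm behind the stand's centre, 278 mm above the bench.
- stop_screw (a joint): Focus stop screw through the lock nut; its black bar head stands on the nut. rad about the vertical, grows anticlockwise from above; 0 = pointer nose at the dial's long mark, which lies to the stand's front (-x). Starts 0.6 to 1.3 (anticlockwise of the mark). Travel -2 to 2, takes 0.06 Nm, stays where left, does not rise noticeably.
- screw_grip (a point): On the screw's axis in its bar head, 19 mm above the nut's face. The bar is 14 mm thick, 43 mm long along its own x, from 3 to 29 mm over the nut's face; the narrow pointer nose, below a white line, is at its -x end, 23 mm from the axis. Nothing of it reaches further out than 24 mm.
- dial_mark (a point): Middle of the one long black mark on the aluminium dial plate, 45 mm in front of the screw's axis, 254 mm above the bench. The other marks, every 15 degrees, are short.
- mirror_lever (a joint): Mirror lever on the base's left (+y) flank: thin steel arm with a black ball, swinging fore and aft about the stand's y. rad: 0 = upright, positive = leaning back (to the stand's +x), range -1.1 to 1.1; starts -0.8 to -0.2, leaning forward. The quadrant beside it (40 mm radius, 19 mm off the arm on the base's side) has short marks every 15 degrees, a long one at 30 back. 0.15 Nm, stays where left.
- lever_ball (a point): Centre of the lever's ball, 26 mm in diameter, 100 mm from the pivot; the arm below it is 8 mm thick.
- lever_pivot (a point): On the lever's pivot axis, in the plane of the arm: 20 mm behind and 205 mm to the left of the stand's centre, 60 mm above the bench.
- case: Loose open accessory case, dark foam in an aluminium frame, 172 x 172 mm, 72 mm high, 0.95 kg. Origin: centre of its underside. Four square wells 41 mm wide, 60 mm deep (floor 12 mm above its underside), centres 38 mm either side of its middle in x and y. A pin fits loosely and stands on its flat end in a well, its bar above the case.
- well1 (a point): Centre of the mouth of well 1 of the accessory case, at the level of the case's top.
- well2 (a point): Centre of the mouth of well 2 of the accessory case, at the level of the case's top.
- well3 (a point): Centre of the mouth of well 3 of the accessory case, at the level of the case's top.
- well4 (a point): Centre of the mouth of well 4 of the accessory case, at the level of the case's top.
- pin1: Steel transit pin, T handle: round shank 16 mm wide, 75 mm long; cross bar on top 50 mm long (own x), 14 mm thick (own y), 22 mm high; 0.2 kg. Origin: centre of the shank's flat lower end, z up; bar centre 86 mm above it. Starts in the front left bushing, lower end 10 mm above the bench, bar within 0.4 rad of the stand's x. Absent in some runs.
- pin2: Steel transit pin, T handle: round shank 16 mm wide, 75 mm long; cross bar on top 50 mm long (own x), 14 mm thick (own y), 22 mm high; 0.2 kg. Origin: centre of the shank's flat lower end, z up; bar centre 86 mm above it. Starts in the rear left bushing, lower end 10 mm above the bench, bar within 0.4 rad of the stand's x. Absent in some runs.
- pin3: Steel transit pin, T handle: round shank 16 mm wide, 75 mm long; cross bar on top 50 mm long (own x), 14 mm thick (own y), 22 mm high; 0.2 kg. Origin: centre of the shank's flat lower end, z up; bar centre 86 mm above it. Starts in the front right bushing, lower end 10 mm above the bench, bar within 0.4 rad of the stand's x. Absent in some runs.
- pin4: Steel transit pin, T handle: round shank 16 mm wide, 75 mm long; cross bar on top 50 mm long (own x), 14 mm thick (own y), 22 mm high; 0.2 kg. Origin: centre of the shank's flat lower end, z up; bar centre 86 mm above it. Starts in the rear right bushing, lower end 10 mm above the bench, bar within 0.4 rad of the stand's x. Absent in some runs.
- dish: Clear round dish, 64 mm wide, 16 mm high, on the stage disc. Leave alone. Origin: centre of its underside.
- dish_stack: Stack of three such dishes (one piece), 48 mm high, on the bench at the left. Leave alone. Origin: centre of its underside.
- well_plate: Clear 48-well plate, 86 x 128 mm, 20 mm high, at the left. Leave alone. Origin: centre of its underside.
- wash_bottle: White plastic bottle, 60 mm wide, 160 mm high, at the right behind. Leave alone. Origin: centre of its underside.
- screwdriver: Screwdriver, 180 mm long, lying at the far right. Leave alone. Origin: on its underside.
- slide_box: Grey plastic slide box, 60 x 85 mm, 32 mm high, at the front left. Leave alone. Origin: centre of its underside.

How it is judged (in metres and radians):
On the way, in this order (a step that is already met when the one before it is completed fails the run):
1. every transit pin is out of the base and stands in the case (x of pin1 in the frame of case between -0.065 and 0.065 m and y of pin1 in the frame of case between -0.065 and 0.065 m and z of each of pin1, pin2, pin3, pin4 in the frame of case below 0.03 m and angle between each of pin1, pin2, pin3, pin4's own z axis and vertical below 0.7 rad and x of pin2 in the frame of case between -0.065 and 0.065 m and y of pin2 in the frame of case between -0.065 and 0.065 m and x of pin3 in the frame of case between -0.065 and 0.065 m and y of pin3 in the frame of case between -0.065 and 0.065 m and x of pin4 in the frame of case between -0.065 and 0.065 m and y of pin4 in the frame of case between -0.065 and 0.065 m), for 0.2 s.
2. the lock nut is slack (turned 0.5 rad or more), the screw not yet turned (value of joint lock_nut above 0.5 rad and value of joint stop_screw above 0.45 rad), for 0.2 s.
3. with the nut slack, the screw's pointer is at the long mark (0.12 rad either way) (value of joint lock_nut above 0.4 rad and value of joint stop_screw between -0.12 and 0.12 rad), for 0.2 s.
4. the nut is tight again (below 0.1 rad), the pointer still at the mark (value of joint lock_nut below 0.1 rad and value of joint stop_screw between -0.12 and 0.12 rad), for 0.2 s.
At the end, for the whole second after the job is handed in: Each pin at rest in a well of its own (lower end under 30 mm above the case's underside, within 65 mm of its middle in x and y, lean under 0.7 rad, ends over 30 mm apart); nut below 0.1 rad, screw within 0.12 rad of the long mark, lever within 0.09 rad of 30 degrees (0.5236 rad) back (all of step 1 and all of step 4 and horizontal distance between pin1 and pin2 above 0.03 m and horizontal distance between each of pin1, pin2 and pin3 above 0.03 m and horizontal distance between each of pin1, pin2, pin3 and pin4 above 0.03 m and linear speed of each of pin1, pin2, pin3, pin4 below 0.03 m/s and value of joint mirror_lever between 0.4336 and 0.6136 rad); the robot touches nothing.
It fails at once if a bystander is moved by more than 30 mm (distance of any of dish, dish_stack, well_plate, wash_bottle, screwdriver, slide_box from where it was at the start of the episode above 0.03 m).
It fails at once if the accessory case is tipped by more than 0.4 rad (angle between case's own z axis and vertical above 0.4 rad).
Of pin1, pin2, pin3, pin4 only 2 to 4 are there at a start; the rules pass over those that are not, and their reading is None.
At some moment in a run one of case may be knocked a few centimetres aside while the robot is not near it.
It also fails if it takes over 210 s, if anything falls off the work surface, if the arm or the gripper's body presses on something with over 40 N, if the wrist force passes 120 N, or if a joint passes its speed limit or range.

## Working session

There is one attempt and no reset: what is moved stays moved. The work goes in short steps, Python scripts to look and compute and a tool call to move; the robot and the scene stay as the last step left them, time stands still between calls to the robot, and variables do not carry over. Pictures are saved under pics/ and viewed, at most 14 in all, crops included, and the job is handed in when it is done.

Besides the shell and the picture viewer there is one more tool, called after "Call:" as name([rows], argument=value, ...), one row to a line, values as JSON. play_rows: Moves the arm, as the interface text tells. Its arguments: {"type":"object","properties":{"targets":{"type":"array"}},"required":["targets"]}

```bash
mkdir -p pics; cat > h.py <<'E'
import numpy as np, cv2
from cell import ctrl
def cam(n):
    c=ctrl.calibration(n); f=200/np.tan(np.radians(c['vfov'])/2); return f,c['cx'],c['cy'],np.array(c['extrinsics'])
def cloud(n,d):
    f,cx,cy,E=cam(n); v,u=np.mgrid[0:400,0:640]
    P=np.stack([(u-cx)/f*d,(v-cy)/f*d,d],-1)@E[:3,:3].T+E[:3,3]; P[d<=0]=np.nan; return P
def onplane(n,u,v,z):
    f,cx,cy,E=cam(n); r=E[:3,:3]@np.array([(u-cx)/f,(v-cy)/f,1]); o=E[:3,3]; return o+r*(z-o[2])/r[2]
def proj(n,p):
    f,cx,cy,E=cam(n); q=E[:3,:3].T@(np.array(p)-E[:3,3]); return q[0]/q[2]*f+cx,q[1]/q[2]*f+cy
def save(n,im,box=None,s=1):
    if box: im=im[box[1]:box[3],box[0]:box[2]]
    cv2.imwrite('pics/'+n+'.png',cv2.resize(im[:,:,::-1],None,fx=s,fy=s,interpolation=cv2.INTER_CUBIC))
E
cat > a.py <<'E'
from h import *
np.set_printoptions(precision=1,suppress=True)
for n in ['scene','top']:
    im,d=ctrl.get_image(n); save(n+'0',im); P=cloud(n,d)
    print(n,cam(n)[0],cam(n)[3].round(2).tolist())
    for t in ['stand','case','pin1','pin2','pin3','pin4','lock_nut','stop_screw','mirror_lever']:
        for r in ctrl.trace(n,t)[:5]:
            m=r['pixels']; q=P[m]; q=q[~np.isnan(q[:,0])]
            print(t,round(r['confidence'],2),r['bbox'],m.sum(),np.median(q,0) if len(q) else '',q.max(0) if len(q) else '')
s=ctrl.read_state(); print(s['clock'],s['eef_pos'],s['tool_rot'],s['width'],ctrl.finger_overhang)
E
python3 a.py
```

```text
scene 424.33299467915816 [[0.86, 0.3, -0.41, 1125.74], [0.51, -0.55, 0.66, -1076.11], [-0.02, -0.78, -0.63, 1161.52], [0.0, 0.0, 0.0, 1.0]]
stand 0.69 [304.2, 160.1, 408.8, 260.9] 5688 [636.   33.   64.4] [732.4 495.5 312.2]
case 0.68 [238.2, 257.9, 311.2, 328.1] 3299 [ 523.6 -412.3   69.6] [ 600.5 -254.1   81. ]
pin1 0.63 [340.1, 174.0, 356.6, 183.9] 88 [457.4 206.8  96. ] [483.2 348.2 113.9]
pin1 0.54 [338.0, 219.0, 348.8, 228.9] 87 [570.9 -54.3 100.5] [596.1 -41.  111.7]
pin1 0.48 [314.5, 215.0, 324.5, 220.8] 47 [484.9 -64.1 101.5] [503.6 -57.6 112.4]
pin1 0.36 [376.6, 167.8, 393.3, 180.4] 138 [678.9  76.  276. ] [696.1 116.4 288.3]
pin2 0.63 [340.1, 174.0, 356.6, 183.9] 88 [457.4 206.8  96. ] [483.2 348.2 113.9]
pin2 0.54 [338.0, 219.0, 348.8, 228.9] 87 [570.9 -54.3 100.5] [596.1 -41.  111.7]
pin2 0.48 [314.5, 215.0, 324.5, 220.8] 47 [484.9 -64.1 101.5] [503.6 -57.6 112.4]
pin2 0.36 [376.6, 167.8, 393.3, 180.4] 138 [678.9  76.  276. ] [696.1 116.4 288.3]
pin3 0.63 [340.1, 174.0, 356.6, 183.9] 88 [457.4 206.8  96. ] [483.2 348.2 113.9]
pin3 0.54 [338.0, 219.0, 348.8, 228.9] 87 [57
[... 2502 characters left out ...]
 -388.4   69.8] [ 594.8 -303.2   85.8]
pin4 0.64 [285.6, 198.2, 302.7, 218.1] 189 [498.4  77.8  80.4] [526.8 105.7  90.7]
pin4 0.55 [235.0, 190.2, 240.9, 208.2] 40 [504.8 287.  142.2] [569.3 298.9 150.2]
pin4 0.51 [256.4, 211.3, 259.2, 222.4] 61 [455.2 209.4 105.8] [478.9 218.6 118.7]
pin4 0.43 [254.7, 191.6, 261.4, 198.5] 40 [543.7 217.5 106.6] [562.5 229.2 116.2]
lock_nut 0.45 [280.6, 150.3, 296.5, 165.3] 118 [655.   92.6 278.2] [691.7 121.  296.2]
lock_nut 0.41 [389.3, 186.6, 441.5, 232.7] 2025 [ 507.  -388.4   69.7] [ 594.8 -303.2   85.8]
mirror_lever 0.4 [252.5, 211.9, 261.9, 224.0] 56 [455.3 209.4 105.9] [478.5 218.6 118.7]
1.0 [143.6 634.  256.3] [ 3.1 -0.   2.9] 85.3653321079431 25.0
```

```bash
python3 - <<'E'
import cv2
a=cv2.imread('pics/top0.png'); cv2.imwrite('pics/t1.png',cv2.resize(a[130:245,215:455],None,fx=3.3,fy=3.3,interpolation=cv2.INTER_CUBIC))
a=cv2.imread('pics/scene0.png'); cv2.imwrite('pics/s1.png',cv2.resize(a[140:340,220:440],None,fx=3,fy=3,interpolation=cv2.INTER_CUBIC))
E
```

```text
(no output)
```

View pics/t1.png

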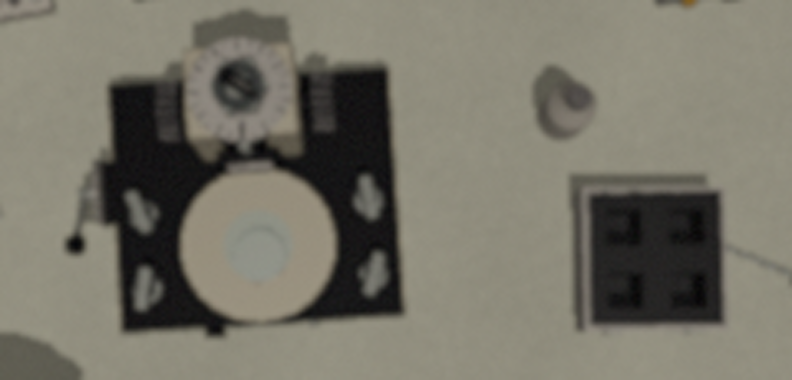

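View pics/s1.png

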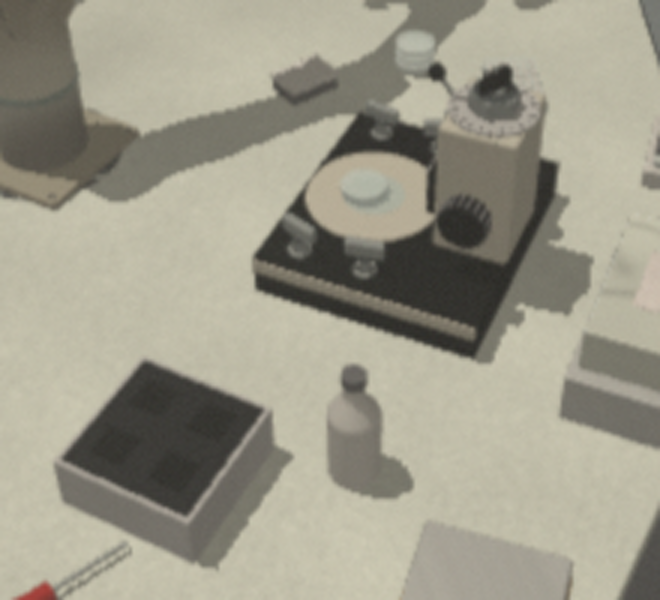

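The top view shows all four pins at crop pixels (146,288), (140,212), (373,272) and (368,195), the case at (655,257) and the lever leaning forward. Next I fit the poses.

```bash
cat > fit.py <<'E'
from h import *
np.set_printoptions(precision=1,suppress=True)
def rect(P,m):
    q=P[m][:,:2].astype(np.float32); (c,s,a)=cv2.minAreaRect(q); return np.array(c),s,a
def case(P,im=None):
    m=(P[...,2]>55)&(P[...,2]<84)&(P[...,1]<-230)&(P[...,0]<680)
    n,l,st,_=cv2.connectedComponentsWithStats(m.astype(np.uint8)); k=1+st[1:,4].argmax(); return rect(P,l==k)
if __name__=='__main__':
    im,d=ctrl.get_image('top'); P=cloud('top',d); np.savez('top.npz',im=im,d=d)
    print('case',case(P))
    g=im.sum(2).astype(float)
    m=(P[...,2]>50)&(P[...,2]<125)&(P[...,1]>-120)&(P[...,1]<250)&(g<220)
    m=cv2.morphologyEx(m.astype(np.uint8),cv2.MORPH_CLOSE,np.ones((9,9)))
    m=cv2.morphologyEx(m,cv2.MORPH_OPEN,np.ones((7,7)))
    n,l,st,_=cv2.connectedComponentsWithStats(m); k=1+st[1:,4].argmax()
    v,u=np.nonzero(l==k); print(st[k])
    q=np.array([onplane('top',a,b,60)[:2] for a,b in zip(u,v)],np.float32)
    c,s,a=cv2.minAreaRect(q); print('stand',c,s,a)
    c=np.array(c); yaw=np.radians((a+45)%90-45); R=np.array([[np.cos(yaw),-np.sin(yaw)],[np.sin(yaw),np.cos(yaw)]])
    print('yaw',yaw)
    for i,b in enumerate([(-100,135),(-10,135),(-100,-135),(-10,-135)]):
        w=c+R@np.array(b); 
        W=np.stack([onplane('top',x,y,107)[:2] for y in range(400) for x in range(640)]).reshape(400,640,2) if i==0 else W
        near=np.hypot(*(W-w).transpose(2,0,1))<38
        mm=near&(P[...,2]>88); pts=W[mm]; 
        mb=near&(g>230); pb=W[mb]; wt=g[mb]-200
        o=[]
        for p,ww in((pts,np.ones(len(pts))),(pb,wt)):
            if len(p)<4: continue
            mu=np.average(p,axis=0,weights=ww); ev,V=np.linalg.eigh(np.cov(p.T,aweights=ww)); ang=np.arctan2(V[1,1],V[0,1]); ang=(ang+np.pi/2)%np.pi-np.pi/2
            o+=[len(p),mu,round(ang,2),np.sqrt(ev)*3.46]
        print('pin',i+1,w,*o)
    for z in [(100,0,278),(55,0,254),(20,205,60)]: print(z,c+R@np.array(z[:2]))
    print(proj('top',[*(c+R@np.array([100,0])),278]))
    ms=(P[...,2]>287)&(np.hypot(*(P[...,:2]-(c+R@np.array([100,0]))).transpose(2,0,1))<40); print('screw pts',P[ms][:60])
    o=im[135:250,220:350]; save('stz',o,None,6.1) if 0 else None
    u,v=map(int,proj('top',[*(c+R@np.array([100,0])),278])); save('nutz',im,(u-20,v-18,u+20,v+18),16)
    save('stz',im,(230,180,345,235),6.9)
E
python3 fit.py
```

```text
case (array([ 506.4, -393.3]), (175.0057373046875, 173.4824981689453), 2.0585408210754395)
[ 303  151   33   75 1656]
stand (577.6407470703125, -20.265380859375) (295.7110900878906, 121.59671783447266) 5.041262626647949
yaw 0.08798663129274434Traceback (most recent call last):
  File "fit.py", line 23, in <module>
    W=np.stack([onplane('top',x,y,107)[:2] for y in range(400) for x in range(640)]).reshape(400,640,2) if i==0 else W
                ~~~~~~~^^^^^^^^^^^^^^^
  File "h.py", line 9, in onplane
    f,cx,cy,E=cam(n); r=E[:3,:3]@np.array([(u-cx)/f,(v-cy)/f,1]); o=E[:3,3]; return o+r*(z-o[2])/r[2]
              ~~~^^^
  File "h.py", line 4, in cam
    c=ctrl.calibration(n); f=200/np.tan(np.radians(c['vfov'])/2); return f,c['cx'],c['cy'],np.array(c['extrinsics'])
ValueError: time passes only in moves, steps and waits
```

```bash
python3 - <<'E'
import cv2,numpy as np
a=cv2.imread('pics/nutz.png');b=cv2.imread('pics/stz.png')
a=cv2.resize(a,None,fx=.5,fy=.5)
o=np.zeros((a.shape[0]+b.shape[0],800,3),np.uint8);o[:a.shape[0],:a.shape[1]]=a;o[a.shape[0]:,:min(800,b.shape[1])]=b[:,:800]
s=cv2.imread('pics/scene0.png')[152:192,350:412];s=cv2.resize(s,None,fx=7,fy=7,interpolation=cv2.INTER_CUBIC);h=min(280,a.shape[0]);o[:h,350:350+s.shape[1]]=s[:h,:450]
cv2.imwrite('pics/c.png',o);print(o.shape)
E
```

```text
[ WARN:0@0.021] global loadsave.cpp:275 findDecoder imread_('pics/nutz.png'): can't open/read file: check file path/integrity
[ WARN:0@0.022] global loadsave.cpp:275 findDecoder imread_('pics/stz.png'): can't open/read file: check file path/integrity
Traceback (most recent call last):
cv2.error: OpenCV(4.12.0) /io/opencv/modules/imgproc/src/resize.cpp:4208: error: (-215:Assertion failed) !ssize.empty() in function 'resize'
```

```bash
python3 - <<'E'
s=open('h.py').read()
s=s.replace("def cam(n):\n    c=","import functools\n@functools.lru_cache(None)\ndef cam(n):\n    c=")
s=s.replace("r=E[:3,:3]@np.array([(u-cx)/f,(v-cy)/f,1])","u,v=np.broadcast_arrays(u,v); r=np.stack([(u-cx)/f,(v-cy)/f,np.ones(u.shape)],-1)@E[:3,:3].T").replace("o+r*(z-o[2])/r[2]","o+r*((z-o[2])/r[...,2])[...,None]")
open('h.py','w').write(s)
t=open('fit.py').read()
t=t.replace("&(P[...,1]<250)&(g<220)","&(P[...,1]<260)").replace("im,d=ctrl.get_image('top')","z=np.load('top.npz'); im,d=z['im'],z['d']").replace("; np.savez('top.npz',im=im,d=d)","")
t=t.replace("q=np.array([onplane('top',a,b,60)[:2] for a,b in zip(u,v)],np.float32)","q=onplane('top',u,v,60)[:,:2].astype(np.float32)")
t=t.replace("W=np.stack([onplane('top',x,y,107)[:2] for y in range(400) for x in range(640)]).reshape(400,640,2) if i==0 else W","W=onplane('top',np.arange(640)[None,:],np.arange(400)[:,None],107)[...,:2]")
t=t.replace("np.ones((7,7))","np.ones((13,13))")
open('fit.py','w').write(t)
E
python3 fit.py && python3 - <<'E'
import cv2,numpy as np
a=cv2.imread('pics/nutz.png');b=cv2.imread('pics/stz.png')
a=cv2.resize(a,None,fx=.5,fy=.5);h=a.shape[0]
o=np.zeros((h+b.shape[0],800,3),np.uint8);o[:h,:a.shape[1]]=a;o[h:,:min(800,b.shape[1])]=b[:,:800]
s=cv2.imread('pics/scene0.png')[152:192,350:412];s=cv2.resize(s,None,fx=7,fy=7,interpolation=cv2.INTER_CUBIC)[:h];o[:s.shape[0],350:350+s.shape[1]]=s
cv2.imwrite('pics/c.png',o[:600]);print(o.shape)
E
```

```text
case (array([ 506.4, -393.3]), (175.0057373046875, 173.4824981689453), 2.0585408210754395)
[ 248  152   90   79 5302]
stand (564.6080322265625, 86.74600982666016) (297.2644348144531, 347.1548767089844) 5.2681050300598145
yaw 0.09194577811541861
pin 1 [452.6 212. ] 55 [454.9 209.9] -0.05 [16.6 47.9] 105 [451.2 225.8] -1.33 [42.9 64.4]
pin 2 [542.3 220.3] 51 [543.3 218.6] 0.45 [15.6 50. ] 67 [539.2 223.7] -0.76 [39.8 54.8]
pin 3 [477.4 -56.9] 49 [478.2 -56.9] -0.23 [14.7 50.5] 77 [479.  -64.8] -1.23 [37.7 48.4]
pin 4 [567.  -48.6] 50 [566.8 -48.7] 0.24 [15.1 48.6] 74 [568.  -53.1] 1.08 [39.2 44.1]
(100, 0, 278) [664.2  95.9]
(55, 0, 254) [619.4  91.8]
(20, 205, 60) [565.7 292.7]
(np.float64(286.22036813128864), np.float64(156.34017372978093))
screw pts [[677.2 108.7 307. ]
 [678.  105.6 303.6]
 [672.5 111.5 313.4]
 [673.6 108.5 308.3]
 [674.2 105.4 305.1]
 [673.6 101.6 309.3]
 [673.4  98.1 310.9]
 [669.5 111.5 311.4]
 [669.6 108.2 310.9]
 [670.1 104.9 309.1]
 [671.1 101.9 304. ]
 [670.7  98.3 306.9]
 [671.4  95.1 303.5]
 [670.9  91.4 306.9]
 [667.  111.9 305.8]
 [666.6 108.2 308.8]
 [667.  105.  306.7]
 [666.4 101.2 310.8]
 [667.1  98.1 307.6]
 [666.6  94.4 310.8]
 [667.3  91.3 307.2]
 [667.8  88.  305.4]
 [664.3 105.2 302.7]
 [663.8 101.5 306.1]
 [664.4  98.3 303. ]
 [664.5  94.9 303. ]
 [664.2  91.3 305.5]
 [664.   87.8 307. ]
 [664.3  84.4 305.9]
 [663.5  80.6 311.5]
 [661.5 101.9 299.5]
 [660.3  97.9 306.8]
 [660.   94.3 309.3]
 [660.2  91.  308.7]
 [659.6  87.2 312.8]
 [661.4  84.5 302.7]
 [661.7  81.2 301.6]
 [664.3  75.2 287.6]
 [658.1  94.9 299.9]
 [657.4  91.1 304.9]
 [656.8  87.4 309.1]
 [657.3  84.2 306.7]
 [657.6  80.8 305.3]
 [658.7  77.8 299.6]
 [656.6  92.2 288.9]
 [654.3  87.7 303.5]
 [655.   84.5 299.9]
 [654.8  81.  301.4]
 [655.4  77.7 298.6]
 [657.2  75.  288.3]
 [653.2  95.6 287.9]
 [653.4  85.2 288.5]
 [652.4  77.8 295.8]]
(668, 800, 3)
```

View pics/c.png

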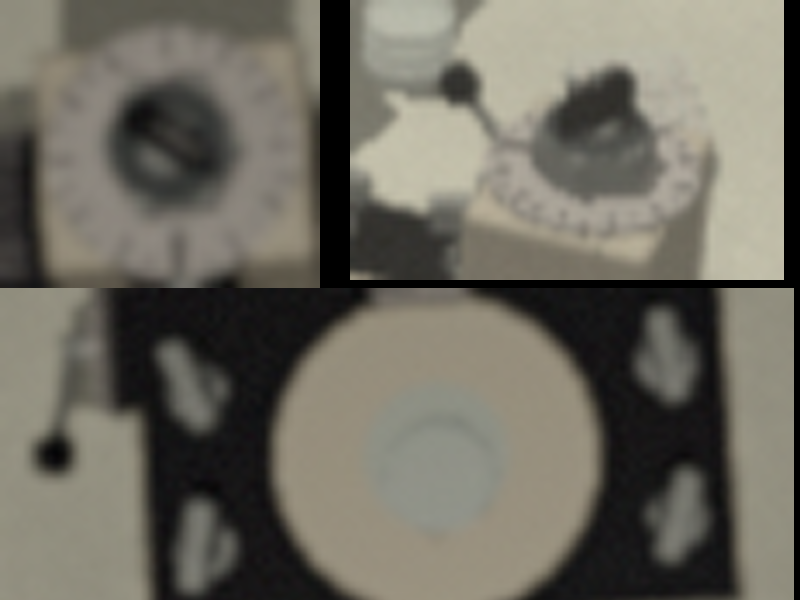

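All four pins agree with the stand fit. The lever leans forward, and the screw bar reads about 0.84 rad from the mark. Now I move in.

```bash
cat > go.py <<'E'
# usage: go.py x y z yawdeg -> row numbers (cm,deg) from the current pose
import sys; from h import *
from scipy.spatial.transform import Rotation as Ro
s=ctrl.read_state(); R=Ro.from_euler('xyz',s['tool_rot']).as_matrix(); yaw=np.degrees(np.arctan2(R[1,0],R[0,0]))
print('t',round(s['clock'],1),'pos',np.round(s['eef_pos'],1),'yaw',round(yaw,2),'tilt',round(R[2,2],4),'q',np.round(s['qpos'],2),'w',round(s['width'],1),'F',np.round(s['force'],1))
a=list(map(float,sys.argv[1:]))
for i in range(0,len(a),4):
    d=R.T@(np.array(a[i:i+3])-s['eef_pos'])/10; sp=-((a[i+3]-yaw+180)%360-180)
    print('row',np.round(d,2).tolist(),round(sp,1))
E
python3 go.py 454 210.5 256 177 454 210.5 150 177 454 210.5 113 177
```

```text
t 1.1 pos [143.6 633.9 256.3] yaw 167.24 tilt -1.0 q [-1.41  0.63  0.04  1.52 -0.03  1.   -0.02] w 85.4 F [0.7 0.  0.3]
row [-39.63, -34.44, 0.03] -9.8
row [-39.63, -34.44, 10.63] -9.8
row [-39.63, -34.44, 14.33] -9.8
```

Call:
play_rows([
  [0.5,-3.96,-3.44,0,-4],
  [0.5,-7.9,-6.9,0,-9.8],
  [0.5,-11.9,-10.3,0,-9.8],
  [0.5,-15.9,-13.8,0,-9.8],
  [0.5,-19.8,-17.2,0,-9.8],
  [0.5,-23.8,-20.7,0,-9.8],
  [0.5,-27.7,-24.1,0,-9.8],
  [0.5,-31.7,-27.6,0,-9.8],
  [0.5,-35.7,-31,0,-9.8],
  [0.5,-39.6,-34.4,0,-9.8],
])

```text
clock: 2.05
eef_pos: [440.4, 229.1, 256.7]
tool_rot: [3.141, 0.001, 3.09]
force: [1.1, 0.8, 0.7]
width: 42.7
gripper_force: 0.0
```

```bash
python3 go.py 454 210.5 150 177 454 210.5 113 177
```

```text
t 2.0 pos [440.4 229.1 256.7] yaw 177.04 tilt -1.0 q [-0.55  0.41  0.02  1.94 -0.01  0.79  1.  ] w 42.7 F [1.1 0.8 0.7]
row [-1.45, -1.8, 10.67] 0.0
row [-1.45, -1.8, 14.37] 0.0
```

Call:
play_rows([
  [0.5,0,0,0,0],
  [0.5,0,0,3,0],
  [0.5,0,0,6,0],
  [0.5,0,0,9,0],
  [0.5,0,0,10.6,0],
  [0.5,0,0,10.6,0],
  [0.5,0,0,10.6,0],
])

```text
clock: 2.75
eef_pos: [439.4, 231.2, 150.6]
tool_rot: [3.141, 0.0, 3.09]
force: [0.1, 0.1, -0.6]
width: 42.5
gripper_force: 0.0
```

```bash
python3 go.py 454 210.5 113 177
```

```text
t 2.8 pos [439.4 231.2 150.6] yaw 177.05 tilt -1.0 q [-0.55  0.57  0.01  2.04 -0.01  0.53  0.99] w 42.5 F [ 0.1  0.1 -0.6]
row [-1.57, -1.99, 3.76] 0.1
```

Call:
play_rows([
  [0.5,-1.57,-2,0,0],
  [0.5,-1.57,-2,1.5,0],
  [0.5,-1.57,-2,3.0,0],
  [0.5,-1.57,-2,3.8,0],
  [0.5,-1.57,-2,3.8,0],
  [1,-1.57,-2,3.8,0],
  [1,-1.57,-2,3.8,0],
  [1,-1.57,-2,3.8,0],
  [1,-1.57,-2,3.8,0],
  [1,-1.57,-2,3.8,0],
])

```text
clock: 3.75
eef_pos: [454.5, 210.3, 113.3]
tool_rot: [3.141, 0.002, 3.09]
force: [-0.9, 1.1, 5.4]
width: 12.6
gripper_force: 59.5
```

Call:
play_rows([
  [1,0,0,-1,0],
  [1,0,0,-2.5,0],
  [1,0,0,-4,0],
  [1,0,0,-5.5,0],
  [1,0,0,-8,0],
  [1,0,0,-11,0],
  [1,0,0,-13,0],
  [1,0,0,-13.7,0],
  [1,0,0,-13.7,0],
])

```text
clock: 4.65
eef_pos: [454.0, 210.0, 250.1]
tool_rot: [3.141, 0.001, 3.09]
force: [-0.5, 1.0, -2.9]
width: 12.3
gripper_force: 58.9
```

```bash
python3 go.py 469.8 -432.6 250 177
```

```text
t 4.7 pos [454.  210.  250.1] yaw 177.04 tilt -1.0 q [-0.5   0.42  0.01  1.94 -0.01  0.78  1.04] w 12.3 F [-0.5  1.  -2.9]
row [-4.9, -64.09, -0.03] 0.0
```

Call:
play_rows([
  [1,-0.4,-5,0,0],
  [1,-0.8,-10,0,0],
  [1,-1.2,-15,0,0],
  [1,-1.5,-20,0,0],
  [1,-1.9,-25,0,0],
  [1,-2.3,-30,0,0],
  [1,-2.7,-35,0,0],
  [1,-3.1,-40,0,0],
  [1,-3.4,-45,0,0],
  [1,-3.8,-50,0,0],
])

```text
clock: 5.65
eef_pos: [464.6, -291.4, 247.6]
tool_rot: [3.14, -0.003, 3.09]
force: [1.9, -0.4, -1.6]
width: 12.7
gripper_force: 59.0
```

```bash
cat > look.py <<'E'
from fit import *
im,d=ctrl.get_image('top'); P=cloud('top',d); c,s,a=case(P); a=np.radians((a+45)%90-45)
print('case',c,s,np.degrees(a)); R=np.array([[np.cos(a),-np.sin(a)],[np.sin(a),np.cos(a)]])
for b in [(-38,-38),(38,-38),(-38,38),(38,38)]: print(b,c+R@b)
E
python3 look.py; python3 go.py 469.8 -432.6 250 177
```

```text
case [ 552. -392.] (83.58075714111328, 173.85064697265625) 2.383591651916504
(-38, -38) [ 515.6 -431.5]
(38, -38) [ 591.5 -428.4]
(-38, 38) [ 512.4 -355.6]
(38, 38) [ 588.4 -352.4]
t 5.7 pos [ 463.4 -303.   248.1] yaw 176.42 tilt -1.0 q [ 0.47  0.5   0.08  1.8  -0.04  0.84  2.08] w 12.7 F [  2.2 -11.4  -0.9]
row [-1.44, -12.9, -0.08] -0.6
```

Call:
play_rows([
  [1,-0.5,-5,0,-0.6],
  [1,-1,-9,0,-0.6],
  [1,-1.4,-12.5,0,-0.6],
  [1,-1.44,-12.9,0,-0.6],
  [1,-1.44,-12.9,0,-0.6],
  [1,-1.44,-12.9,0,-0.6],
])

```text
clock: 6.3
eef_pos: [473.5, -417.4, 247.9]
tool_rot: [3.139, -0.002, 3.102]
force: [-0.2, 0.4, -2.8]
width: 12.5
gripper_force: 59.6
```

```bash
python3 go.py 469.8 -432.6 117 177
```

```text
t 6.3 pos [ 473.5 -417.4  247.9] yaw 177.71 tilt -1.0 q [ 0.64  0.61  0.07  1.58 -0.05  0.95  2.25] w 12.5 F [-0.2  0.4 -2.8]
row [0.29, -1.58, 13.09] 0.7
```

Call:
play_rows([
  [1,0.3,-1.58,1,0],
  [1,0.3,-1.58,4,0],
  [1,0.3,-1.58,7,0],
  [1,0.3,-1.58,10,0],
  [1,0.3,-1.58,12,0],
  [1,0.3,-1.58,13,0],
  [1,0.3,-1.58,13,0],
  [0.6,0.3,-1.58,13,0],
  [0.6,0.3,-1.58,13,0],
  [0.6,0.3,-1.58,13,0],
])

```text
clock: 7.3
eef_pos: [470.8, -435.8, 120.9]
tool_rot: [-3.14, 0.002, 3.1]
force: [0.7, -0.3, -0.7]
width: 33.8
gripper_force: 0.0
```

```bash
python3 go.py 543 219 250 206  543 219 113 206
```

```text
t 7.3 pos [ 470.8 -435.8  120.9] yaw 177.64 tilt -1.0 q [ 0.67  0.78  0.06  1.66 -0.06  0.71  2.28] w 33.8 F [ 0.7 -0.3 -0.7]
row [-4.54, 65.7, -13.02] -28.4
row [-4.51, 65.73, 0.68] -28.4
```

Call:
play_rows([
  [0.6,0,0,-3,0],
  [0.6,0,0,-8,0],
  [0.6,0,0,-13,0],
  [0.5,0,5,-13,0],
  [0.5,0,10,-13,0],
  [0.5,0,15,-13,0],
  [0.5,0,20,-13,0],
  [0.5,0,25,-13,0],
  [0.5,0,30,-13,0],
  [0.5,0,35,-13,0],
])

```text
clock: 8.3
eef_pos: [484.7, -83.6, 250.5]
tool_rot: [-3.141, 0.003, 3.1]
force: [1.0, 0.4, 0.4]
width: 42.5
gripper_force: 0.0
```

```bash
python3 look.py; python3 go.py 490 219 250 206  543 219 250 206
```

```text
case [ 506.  -393.8] (174.08526611328125, 173.85488891601562) 2.064201354980469
(-38, -38) [ 469.4 -433.1]
(38, -38) [ 545.3 -430.4]
(-38, 38) [ 466.6 -357.1]
(38, 38) [ 542.6 -354.4]
t 8.3 pos [485.1 -72.7 250.2] yaw 178.33 tilt -1.0 q [ 0.06  0.41  0.05  1.96 -0.04  0.77  1.67] w 42.8 F [-1.   7.2 -1. ]
row [0.36, 29.17, 0.23] -27.7
row [-4.94, 29.33, 0.24] -27.7
```

Call:
play_rows([
  [0.5,0,0,0,5],
  [0.5,0,0,3,11.5],
  [0.5,0,0,7,11.5],
  [0.5,0,0,10,11.5],
  [0.5,0,0,10,11.5],
])

```text
clock: 8.85
eef_pos: [482.4, -85.2, 147.0]
tool_rot: [-3.141, -0.006, 2.9]
force: [-0.3, 1.0, 1.3]
width: 42.7
gripper_force: 0.0
```

```bash
python3 go.py 478 -57 113 166.8
```

```text
t 8.8 pos [482.4 -85.2 147. ] yaw 166.15 tilt -1.0 q [ 0.06  0.58  0.08  2.06 -0.09  0.52  1.54] w 42.7 F [-0.3  1.   1.3]
row [1.08, 2.63, 3.41] -0.7
```

Call:
play_rows([
  [0.5,0.5,1.3,0,-0.7],
  [0.5,1.08,2.63,0,-0.7],
  [0.5,1.08,2.63,1.5,-0.7],
  [0.5,1.08,2.63,3.4,-0.7],
  [0.5,1.08,2.63,3.4,-0.7],
  [1,1.08,2.63,3.4,-0.7],
  [1,1.08,2.63,3.4,-0.7],
  [1,1.08,2.63,3.4,-0.7],
  [1,1.08,2.63,3.4,-0.7],
  [1,1.08,2.63,3.4,-0.7],
])

```text
clock: 9.85
eef_pos: [481.3, -57.8, 117.0]
tool_rot: [3.141, 0.003, 2.911]
force: [-0.6, -0.3, 5.1]
width: 12.5
gripper_force: 59.3
```

Call:
play_rows([
  [1,0,0,-1,0],
  [1,0,0,-2.5,0],
  [1,0,0,-4,0],
  [1,0,0,-5.5,0],
  [1,0,0,-8,0],
  [1,0,0,-11,0],
  [1,0,0,-13,0],
  [1,0,0,-13.7,0],
  [1,0,0,-13.7,0],
])

```text
clock: 10.75
eef_pos: [480.6, -57.2, 253.5]
tool_rot: [3.141, 0.002, 2.912]
force: [0.4, 0.5, -2.2]
width: 12.2
gripper_force: 58.9
```

```bash
python3 go.py 466.6 -357 250 177
```

```text
t 10.8 pos [480.6 -57.2 253.5] yaw 166.84 tilt -1.0 q [-0.03  0.4   0.12  1.98 -0.07  0.77  1.47] w 12.2 F [ 0.4  0.5 -2.2]
row [-5.46, -29.51, 0.35] -10.2
```

Call:
play_rows([
  [1,-0.9,-5,0,-5],
  [1,-1.8,-10,0,-10.2],
  [1,-2.8,-15,0,-10.2],
  [1,-3.7,-20,0,-10.2],
  [1,-4.6,-25,0,-10.2],
  [1,-5.3,-28.5,0,-10.2],
  [1,-5.46,-29.5,0,-10.2],
  [1,-5.46,-29.5,0,-10.2],
  [1,-5.46,-29.5,0,-10.2],
])

```text
clock: 11.65
eef_pos: [466.2, -354.8, 251.1]
tool_rot: [3.139, -0.002, 3.091]
force: [1.0, 0.6, -1.9]
width: 12.3
gripper_force: 59.0
```

```bash
python3 look.py|head -1; python3 go.py 466.6 -357 121 177
```

```text
case [ 506.  -392.7] (174.55242919921875, 173.91748046875) 1.8732107877731323
t 11.7 pos [ 466.6 -354.3  251.5] yaw 177.18 tilt -1.0 q [ 0.54  0.54  0.09  1.71 -0.06  0.9   2.18] w 12.5 F [-0.1  0.3 -1.2]
row [-0.03, -0.3, 13.05] 0.2
```

Call:
play_rows([
  [1,0,-0.3,1,0],
  [1,0,-0.3,4,0],
  [1,0,-0.3,7,0],
  [1,0,-0.3,10,0],
  [1,0,-0.3,12,0],
  [1,0,-0.3,13,0],
  [1,0,-0.3,13,0],
  [0.6,0,-0.3,13,0],
  [0.6,0,-0.3,13,0],
  [0.6,0,-0.3,13,0],
])

```text
clock: 12.7
eef_pos: [466.8, -360.5, 123.5]
tool_rot: [-3.14, 0.002, 3.09]
force: [-0.2, 0.1, -0.3]
width: 34.2
gripper_force: 0.0
```

Call:
play_rows([
  [0.6,0,0,-3,0],
  [0.6,0,0,-8,0],
  [0.5,0,0,-13,0],
  [0.5,0,5,-13,0],
  [0.5,0,10,-13,0],
  [0.5,0,15,-13,0],
  [0.5,0,20,-13,0],
  [0.5,0,25,-13,0],
  [0.5,0,29,-13,0],
  [0.5,0,29,-13,0],
])

```text
clock: 13.7
eef_pos: [481.7, -63.5, 253.1]
tool_rot: [3.138, 0.001, 3.1]
force: [-0.6, -0.0, 0.5]
width: 42.8
gripper_force: 0.0
```

```bash
python3 look.py;python3 go.py 566.8 -48.7 150 193.8 566.8 -48.7 113 193.8
```

```text
case [ 506.6 -393.3] (174.6903533935547, 174.62557983398438) 2.4746973514556885
(-38, -38) [ 470.2 -432.9]
(38, -38) [ 546.2 -429.6]
(-38, 38) [ 466.9 -357. ]
(38, 38) [ 542.9 -353.7]
t 13.8 pos [481.6 -67.2 253.1] yaw 177.4 tilt -1.0 q [ 0.03  0.4   0.08  1.97 -0.05  0.77  1.65] w 42.5 F [-0.3 -0.6  0.1]
row [-8.41, 2.22, 10.33] -16.4
row [-8.41, 2.22, 14.03] -16.4
```

Call:
play_rows([
  [0.5,-4,1,1,-8],
  [0.5,-8.4,2.2,3,-16.4],
  [0.5,-8.4,2.2,7,-16.4],
  [0.5,-8.4,2.2,10,-16.4],
  [0.5,-8.4,2.2,10,-16.4],
  [0.5,-8.4,2.2,10,-16.4],
])

```text
clock: 14.35
eef_pos: [566.2, -54.3, 152.8]
tool_rot: [-3.141, -0.0, -2.909]
force: [1.1, -0.5, -0.7]
width: 42.8
gripper_force: 0.0
```

```bash
python3 go.py 566.8 -48.7 113 193.8
```

```text
t 14.3 pos [566.2 -54.3 152.8] yaw -166.68 tilt -1.0 q [ 0.05  0.65 -0.    1.85  0.    0.65  1.85] w 42.8 F [ 1.1 -0.5 -0.7]
row [-0.19, 0.53, 3.98] -0.5
```

Call:
play_rows([
  [0.5,-0.2,0.53,0,0],
  [0.5,-0.2,0.53,0.5,0],
  [0.5,-0.2,0.53,2,0],
  [0.5,-0.2,0.53,3.8,0],
  [0.5,-0.2,0.53,3.9,0],
  [1,-0.2,0.53,3.9,0],
  [1,-0.2,0.53,3.9,0],
  [1,-0.2,0.53,3.9,0],
  [1,-0.2,0.53,3.9,0],
  [1,-0.2,0.53,3.9,0],
])

```text
clock: 15.35
eef_pos: [568.1, -49.1, 114.7]
tool_rot: [-3.139, 0.003, -2.908]
force: [-0.3, -5.8, 5.4]
width: 12.6
gripper_force: 61.0
```

Call:
play_rows([
  [1,0,0,-1,0],
  [1,0,0,-2.5,0],
  [1,0,0,-4,0],
  [1,0,0,-5.5,0],
  [1,0,0,-8,0],
  [1,0,0,-11,0],
  [1,0,0,-13,0],
  [1,0,0,-13.7,0],
  [1,0,0,-13.7,0],
])

```text
clock: 16.25
eef_pos: [566.9, -46.4, 250.9]
tool_rot: [3.141, 0.001, -2.906]
force: [0.2, 0.1, -2.5]
width: 12.6
gripper_force: 59.9
```

```bash
python3 go.py 546 -430 250 177
```

```text
t 16.2 pos [566.9 -46.4 250.9] yaw -166.53 tilt -1.0 q [ 0.03  0.52  0.    1.76 -0.    0.87  1.84] w 12.6 F [ 0.2  0.1 -2.5]
row [10.97, -36.81, 0.06] 16.5
```

Call:
play_rows([
  [1,1.5,-4.7,0,5],
  [1,3,-9.4,0,10],
  [1,4.4,-14,0,16.5],
  [1,5.9,-18.8,0,16.5],
  [1,7.3,-23.5,0,16.5],
  [1,8.8,-28.2,0,16.5],
  [1,10.3,-33,0,16.5],
  [1,10.97,-36.3,0,16.5],
  [1,10.97,-36.8,0,16.5],
  [1,10.97,-36.8,0,16.5],
])

```text
clock: 17.25
eef_pos: [544.4, -431.0, 247.7]
tool_rot: [3.139, -0.003, 3.086]
force: [0.0, 1.4, -2.3]
width: 12.7
gripper_force: 59.9
```

```bash
python3 look.py|head -1; python3 go.py 546 -430 119 177
```

```text
case [ 506. -392.] (174.08895874023438, 170.56698608398438) 2.1441590785980225
t 17.3 pos [ 545.3 -429.1  248.1] yaw 176.94 tilt -1.0 q [ 0.58  0.71  0.08  1.38 -0.06  1.06  2.19] w 12.5 F [-0.8  1.1 -2.1]
row [-0.11, -0.13, 12.91] -0.1
```

Call:
play_rows([
  [1,0,0,1,0],
  [1,0,0,4,0],
  [1,0,0,7,0],
  [1,0,0,10,0],
  [1,0,0,12,0],
  [1,0,0,12.9,0],
  [1,0,0,12.9,0],
  [0.6,0,0,12.9,0],
  [0.6,0,0,12.9,0],
  [0.6,0,0,12.9,0],
])

```text
clock: 18.3
eef_pos: [546.5, -431.2, 123.1]
tool_rot: [-3.14, 0.003, 3.088]
force: [0.1, -0.5, 0.5]
width: 34.0
gripper_force: 0.0
```

```bash
python3 go.py 480 219 250 205.8  543 219 250 205.8
```

```text
t 18.3 pos [ 546.5 -431.2  123.1] yaw 176.93 tilt -1.0 q [ 0.59  0.84  0.07  1.49 -0.07  0.81  2.2 ] w 34.0 F [ 0.1 -0.5  0.5]
row [10.08, 64.55, -12.83] -28.9
row [3.79, 64.88, -12.81] -28.9
```

Travel along x≈480 in front of the column.

Call:
play_rows([
  [0.6,0,0,-4,0],
  [0.6,0,0,-8.5,0],
  [0.5,0,0,-13,0],
  [0.5,1,5,-13,0],
  [0.5,2.5,10,-13,0],
  [0.5,4,15,-13,0],
  [0.5,5.5,20,-13,0],
  [0.5,7,24,-13,0],
  [0.5,8.5,29,-13,0],
  [0.5,10,33,-13,0],
])

```text
clock: 19.3
eef_pos: [463.3, -93.4, 252.4]
tool_rot: [3.141, 0.003, 3.089]
force: [1.3, 1.3, 0.3]
width: 42.5
gripper_force: 0.0
```

Call:
play_rows([
  [0.5,0,5,0,0],
  [0.5,0,10,0,-4],
  [0.5,0,15,0,-10],
  [0.5,0,20,0,-16],
  [0.5,0,25,0,-22],
  [0.5,0,30,0,-28.9],
  [0.5,-2,31.5,0,-28.9],
  [0.5,-6.3,31.8,0,-28.9],
  [0.5,-6.3,31.8,0,-28.9],
  [0.5,-6.3,31.8,0,-28.9],
])

```text
clock: 20.3
eef_pos: [544.1, 218.1, 251.6]
tool_rot: [-3.141, 0.001, -2.692]
force: [-0.2, -0.3, -0.5]
width: 43.0
gripper_force: 0.0
```

```bash
python3 look.py; python3 go.py 543 219 150 205.8  543 219 113 205.8
```

```text
case [ 506.5 -394. ] (174.5269012451172, 174.47386169433594) 2.491243600845337
(-38, -38) [ 470.2 -433.6]
(38, -38) [ 546.1 -430.3]
(-38, 38) [ 466.9 -357.7]
(38, 38) [ 542.8 -354.4]
t 20.4 pos [543.1 218.2 251.6] yaw -154.21 tilt -1.0 q [-0.37  0.54 -0.09  1.71  0.06  0.9   1.54] w 43.0 F [-0.1  0.2 -0.4]
row [-0.02, 0.08, 10.16] -0.0
row [-0.02, 0.08, 13.86] -0.0
```

Call:
play_rows([
  [0.5,0,0,4,0],
  [0.5,0,0,8,0],
  [0.5,0,0,10.5,0],
  [0.5,0,0,12,0],
  [0.5,0,0,13.7,0],
  [0.5,0,0,13.8,0],
  [1,0,0,13.8,0],
  [1,0,0,13.8,0],
  [1,0,0,13.8,0],
  [1,0,0,13.8,0],
])

```text
clock: 21.35
eef_pos: [544.0, 218.5, 114.7]
tool_rot: [-3.141, 0.002, -2.691]
force: [-0.7, -1.8, 6.0]
width: 12.7
gripper_force: 60.4
```

Call:
play_rows([
  [1,0,0,0,0],
  [1,0,0,-1,0],
  [1,0,0,-2.5,0],
  [1,0,0,-4,0],
  [1,0,0,-5.5,0],
  [1,0,0,-8,0],
  [1,0,0,-11,0],
  [1,0,0,-13.7,0],
  [1,0,0,-13.7,0],
])

```text
clock: 22.25
eef_pos: [545.2, 219.7, 254.7]
tool_rot: [3.141, 0.008, -2.691]
force: [0.2, 0.1, -1.1]
width: 12.3
gripper_force: 59.4
```

```bash
python3 go.py 480 180 250 177 480 -260 250 177  543 -354 250 177
```

```text
t 22.2 pos [545.2 219.7 254.7] yaw -154.16 tilt -1.0 q [-0.37  0.54 -0.09  1.7   0.06  0.9   1.54] w 12.3 F [ 0.2  0.1 -1.1]
row [7.61, -0.73, 0.41] 28.8
row [26.78, -40.33, 0.25] 28.8
row [25.21, -51.54, 0.26] 28.8
```

Call:
play_rows([
  [1,4,-0.4,0,6],
  [1,7.6,-0.7,0,12],
  [1,9.7,-5.2,0,18],
  [1,11.8,-9.7,0,24],
  [1,14,-14,0,28.8],
  [1,16,-18.5,0,28.8],
  [1,18.3,-23,0,28.8],
  [1,20.4,-27.5,0,28.8],
  [1,22.6,-32,0,28.8],
  [1,24.7,-36.4,0,28.8],
])

```text
clock: 23.25
eef_pos: [478.7, -218.3, 249.8]
tool_rot: [3.141, -0.001, 3.09]
force: [1.5, 0.5, -1.4]
width: 12.4
gripper_force: 59.4
```

```bash
python3 go.py 543 -354 250 177
```

```text
t 23.2 pos [ 478.7 -218.3  249.8] yaw 177.03 tilt -1.0 q [ 0.32  0.46  0.08  1.87 -0.05  0.81  1.95] w 12.4 F [ 1.5  0.5 -1.4]
row [-7.12, -13.22, -0.04] 0.0
```

Call:
play_rows([
  [1,-2.2,-4.1,0,0],
  [1,-4.4,-8.2,0,0],
  [1,-6.5,-12,0,0],
  [1,-7.1,-13.2,0,0],
  [1,-7.1,-13.2,0,0],
  [1,-7.1,-13.2,0,0],
])

```text
clock: 23.85
eef_pos: [543.0, -351.0, 249.1]
tool_rot: [3.139, -0.002, 3.09]
force: [-0.7, 0.0, -2.1]
width: 12.7
gripper_force: 59.4
```

```bash
python3 look.py|head -1; python3 go.py 543 -354 119 177
```

```text
case [ 506.4 -342.4] (170.54225158691406, 72.38941192626953) 1.8826030492782595
t 23.9 pos [ 543.2 -350.4  249.5] yaw 177.11 tilt -1.0 q [ 0.48  0.63  0.09  1.53 -0.06  0.98  2.1 ] w 12.7 F [ 0.2  0.1 -2.4]
row [-0.02, -0.39, 13.05] 0.1
```

Call:
play_rows([
  [1,0,-0.4,1,0],
  [1,0,-0.4,4,0],
  [1,0,-0.4,7,0],
  [1,0,-0.4,10,0],
  [1,0,-0.4,12,0],
  [1,0,-0.4,13,0],
  [1,0,-0.4,13,0],
  [0.6,0,-0.4,13,0],
  [0.6,0,-0.4,13,0],
  [0.6,0,-0.4,13,0],
])

```text
clock: 24.9
eef_pos: [544.3, -356.7, 121.8]
tool_rot: [-3.14, 0.002, 3.09]
force: [-0.4, -0.5, -0.3]
width: 34.0
gripper_force: 0.0
```

Call:
play_rows([
  [0.6,0,0,-4,0],
  [0.6,0,0,-8.5,0],
  [0.5,0,0,-13,0],
  [0.3,0,4,-16,0],
  [0,2.5,8,-20,0],
  [0,4,13,-24,0],
  [0,4,18,-26,0],
  [0,4,22,-26,0],
  [0,4,25,-26,0],
  [0,4,28,-26,0],
])

```text
clock: 25.9
eef_pos: [518.3, -70.4, 382.4]
tool_rot: [3.14, 0.004, 3.094]
force: [0.6, 0.2, -0.1]
width: 85.6
gripper_force: 0.0
```

```bash
python3 - <<'E'
from fit import *
im,d=ctrl.get_image('top'); P=cloud('top',d); print('case',case(P))
im2,_=ctrl.get_image('scene')
a=cv2.resize(im[140:240,380:450],None,fx=5.5,fy=5.5,interpolation=cv2.INTER_CUBIC); b=cv2.resize(im2[240:340,220:320],None,fx=4,fy=4,interpolation=cv2.INTER_CUBIC)
o=np.zeros((550,790,3),np.uint8); o[:550,:385]=a; o[:400,390:790]=b; save('cs',o)
E
python3 go.py 664 95.5 400 155
```

```text
case (array([ 506.7, -393.3]), (174.9622802734375, 174.01846313476562), 2.539823293685913)
t 26.0 pos [518.5 -68.6 381.6] yaw 177.54 tilt -1.0 q [ 0.05  0.32  0.04  1.69 -0.02  1.13  1.63] w 84.9 F [ 0.4 -0.6  0.8]
row [-13.84, 17.03, -1.75] 22.5
```

View pics/cs.png

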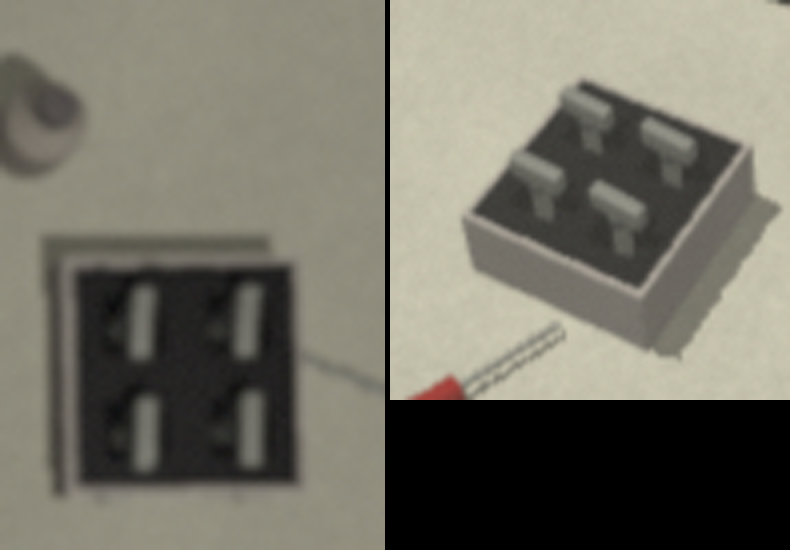

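All four pins stand in their own wells. Next is the nut, with the flats pair at yaw 155°.

Call:
play_rows([
  [0,-4.6,5.7,-1,7],
  [0,-9.2,11.4,-1.5,14],
  [0,-13.8,17,-1.7,22.4],
  [0,-13.8,17,-1.7,22.4],
  [0,-13.8,17,-1.7,22.4],
  [0,-13.8,17,-1.7,22.4],
])

```text
clock: 26.6
eef_pos: [666.0, 91.2, 396.6]
tool_rot: [3.14, -0.0, 2.703]
force: [-0.1, -0.4, 0.2]
width: 85.1
gripper_force: 0.0
```

```bash
python3 go.py 664.8 95 340 155.15 664.8 95 289 155.15
```

```text
t 26.6 pos [666.   91.2 396.6] yaw 154.88 tilt -1.0 q [-0.23  0.57  0.1   1.24 -0.06  1.34  1.  ] w 85.1 F [-0.1 -0.4  0.2]
row [0.27, 0.29, 5.66] -0.3
row [0.27, 0.28, 10.76] -0.3
```

Call:
play_rows([
  [0,0.27,0.28,3,-0.3],
  [0,0.27,0.28,5.6,-0.3],
  [0,0.27,0.28,7,-0.3],
  [0,0.27,0.28,8.5,-0.3],
  [0,0.27,0.28,10,-0.3],
  [0,0.27,0.28,10.7,-0.3],
  [0,0.27,0.28,10.7,-0.3],
])

```text
clock: 27.3
eef_pos: [662.7, 90.1, 289.8]
tool_rot: [-3.14, -0.001, 2.702]
force: [0.4, 0.8, -0.7]
width: 85.5
gripper_force: 0.0
```

```bash
python3 go.py 664.8 95 289 155.15
```

```text
t 27.3 pos [662.7  90.1 289.8] yaw 154.83 tilt -1.0 q [-0.23  0.63  0.09  1.42 -0.06  1.1   1.  ] w 85.5 F [ 0.4  0.8 -0.7]
row [0.02, 0.53, 0.08] -0.3
```

Call:
play_rows([
  [0,0,0.5,0,-0.3],
  [0,0,0.5,0,-0.3],
  [0.5,0,0.5,0,-0.3],
  [0.5,0,0.5,0,-0.3],
  [0.5,0,0.5,0,-0.3],
  [0.5,0,0.5,0,-0.3],
])

```text
clock: 27.9
eef_pos: [665.3, 95.3, 291.4]
tool_rot: [-3.14, 0.001, 2.709]
force: [-2.5, -2.2, 6.0]
width: 54.3
gripper_force: 65.2
```

```bash
python3 go.py 664.8 95 289 155.15
```

```text
t 27.9 pos [665.3  95.3 291.4] yaw 155.22 tilt -1.0 q [-0.23  0.63  0.09  1.41 -0.06  1.11  1.  ] w 54.3 F [-2.5 -2.2  6. ]
row [0.03, -0.05, 0.24] 0.1
```

Call:
play_rows([
  [0.5,0,0,0,-4],
  [0.5,0,0,0,-8],
  [0.5,0,0,0,-13],
  [0.5,0,0,0,-18],
  [0.5,0,0,0,-23],
  [0.5,0,0,0,-28],
  [0.5,0,0,0,-33],
  [0.5,0,0,0,-38],
  [0.5,0,0,0,-43],
  [0.5,0,0,0,-43],
])

```text
clock: 28.9
eef_pos: [665.2, 93.2, 291.4]
tool_rot: [-3.138, -0.002, -2.823]
force: [-3.4, -4.6, 6.3]
width: 54.4
gripper_force: 65.3
```

```bash
python3 go.py 664.8 95 289 198
```

```text
t 28.9 pos [665.2  93.2 291.4] yaw -161.77 tilt -1.0 q [-0.12  0.63 -0.11  1.4   0.08  1.11  1.65] w 54.4 F [-3.4 -4.6  6.3]
row [-0.02, 0.19, 0.24] 0.2
```

Call:
play_rows([
  [0.5,0,0,0,-43],
  [0,0,0,0,0],
  [0,0,0,0,0],
  [0,0,0,0,0],
  [0,0,0,-2,0],
  [0,0,0,-4,0],
  [0,0,0,-6,0],
  [0,0,0,-7,0],
  [0,0,0,-7,0],
])

```text
clock: 29.8
eef_pos: [666.2, 96.6, 361.8]
tool_rot: [-3.141, 0.003, -2.822]
force: [0.6, 0.2, -0.7]
width: 85.2
gripper_force: 0.0
```

```bash
python3 - <<'E'
from h import *
z=np.load('top.npz'); P=cloud('top',z['d']); m=(P[...,2]>296)&(np.hypot(P[...,0]-664.8,P[...,1]-95)<40); q=P[m][:,:2]
c,s,a=cv2.minAreaRect(q.astype(np.float32)); ev,V=np.linalg.eigh(np.cov(q.T)); print(q.mean(0),np.degrees(np.arctan2(V[1,1],V[0,1]))%180,np.sqrt(ev)*3.46,c,s,a)
E
python3 go.py 664.8 95 310 233
```

```text
[664.98679742  95.28151809] 61.95903987297721 [13.72665256 38.17825354] (664.8818359375, 94.14784240722656) (37.84175109863281, 13.129778861999512) 63.224246978759766
t 29.8 pos [666.2  96.6 361.8] yaw -161.69 tilt -1.0 q [-0.12  0.58 -0.11  1.3   0.07  1.26  1.65] w 85.2 F [ 0.6  0.2 -0.7]
row [0.2, -0.11, 5.18] -34.7
```

Call:
play_rows([
  [0.5,0.1,0,0,-8],
  [0.5,0.2,-0.1,0,-16],
  [0.5,0.2,-0.1,0,-24],
  [0.5,0.2,-0.1,0,-32],
  [0.5,0.2,-0.1,0,-40],
  [0.5,0.2,-0.1,1,-43.7],
  [0.5,0.2,-0.1,1,-43.7],
  [0.5,0.2,-0.1,1,-43.7],
])

```text
clock: 30.6
eef_pos: [663.5, 94.5, 349.3]
tool_rot: [3.14, -0.001, -2.062]
force: [-0.2, 0.2, 0.5]
width: 42.8
gripper_force: 0.0
```

```bash
python3 go.py 664.8 95 310 242
```

```text
t 30.6 pos [663.5  94.5 349.3] yaw -118.14 tilt -1.0 q [-0.02  0.6  -0.3   1.32  0.18  1.25  2.32] w 42.8 F [-0.2  0.2  0.5]
row [-0.1, -0.1, 3.93] -0.1
```

Call:
play_rows([
  [0.5,-0.1,-0.1,1,0],
  [0.5,-0.1,-0.1,2,0],
  [0.5,-0.1,-0.1,3,0],
  [0.5,-0.1,-0.1,3.7,0],
  [0.5,-0.1,-0.1,3.7,0],
  [0.8,-0.1,-0.1,3.7,0],
  [1,-0.1,-0.1,3.7,0],
  [1,-0.1,-0.1,3.7,0],
  [1,-0.1,-0.1,3.7,0],
  [1,-0.1,-0.1,3.7,0],
])

```text
clock: 31.6
eef_pos: [667.8, 94.2, 314.1]
tool_rot: [-3.136, 0.003, -2.062]
force: [6.0, -0.6, -2.5]
width: 12.6
gripper_force: 59.6
```

```bash
python3 go.py 664.8 95 312 185.15
```

```text
t 31.6 pos [667.8  94.2 314.1] yaw -118.14 tilt -1.0 q [-0.02  0.63 -0.3   1.37  0.19  1.17  2.32] w 12.6 F [ 6.  -0.6 -2.5]
row [0.07, 0.31, 0.21] 56.7
```

Call:
play_rows([
  [1,0,0,0,5],
  [1,0,0,0,11],
  [1,0,0,0,18],
  [1,0,0,0,25],
  [1,0,0,0,32],
  [1,0,0,0,39],
  [1,0,0,0,46],
  [1,0,0,0,53],
  [1,0,0,0,56.7],
  [1,0,0,0,56.7],
])

```text
clock: 32.6
eef_pos: [667.9, 94.2, 314.1]
tool_rot: [-3.14, 0.006, -3.053]
force: [5.7, -0.7, -3.2]
width: 12.9
gripper_force: 59.5
```

```bash
python3 go.py 667.8 94.1 312 185.15
```

```text
t 32.6 pos [667.9  94.2 314.1] yaw -174.91 tilt -1.0 q [-0.16  0.61 -0.04  1.37  0.03  1.15  1.46] w 12.9 F [ 5.7 -0.7 -3.2]
row [0.01, -0.01, 0.21] -0.1
```

Call:
play_rows([
  [0.5,0,0,0,0],
  [0.5,0,0,0,0],
  [0.5,0,0,-2,0],
  [0.3,0,0,-5,0],
  [0,4,0,-7,0],
  [0,8,0,-7,0],
  [0,13,0,-7,0],
  [0,18,0,-7,0],
  [0,18,5,-7,0],
  [0,18,10,-7,0],
])

```text
clock: 33.6
eef_pos: [475.2, 177.6, 384.4]
tool_rot: [-3.141, 0.001, -3.054]
force: [2.2, 0.3, 0.2]
width: 85.7
gripper_force: 0.0
```

```bash
cat > nut.py <<'E'
from h import *
im,d=ctrl.get_image('top'); P=cloud('top',d); m=(P[...,2]>293)&(P[...,2]<325)&(np.hypot(P[...,0]-665,P[...,1]-95)<32); q=P[m][:,:2]
ev,V=np.linalg.eigh(np.cov(q.T)); print(len(q),q.mean(0),(np.degrees(np.arctan2(V[1,1],V[0,1]))+90)%180-90,np.sqrt(ev)*3.46)
im2,_=ctrl.get_image('scene')
o=np.zeros((440,800,3),np.uint8); o[:]=0
a=cv2.resize(im[138:178,266:306],(440,440),interpolation=cv2.INTER_CUBIC); b=cv2.resize(im2[152:192,362:394+2],(350,412),interpolation=cv2.INTER_CUBIC)
o[:440,:440]=a; o[:412,445:795]=b
import sys; save(sys.argv[1],o)
E
python3 nut.py n1; python3 go.py 667.8 94.1 360 202
```

```text
53 [665.0829488   95.09718444] 7.529079780643855 [14.67997008 41.02631144]
t 33.7 pos [474.5 186.6 384.2] yaw -174.08 tilt -1.0 q [-0.34  0.3  -0.11  1.71  0.03  1.13  1.21] w 85.6 F [-0.2 -0.3  0.6]
row [-18.27, -11.2, 2.36] -16.1
```

View pics/n1.png

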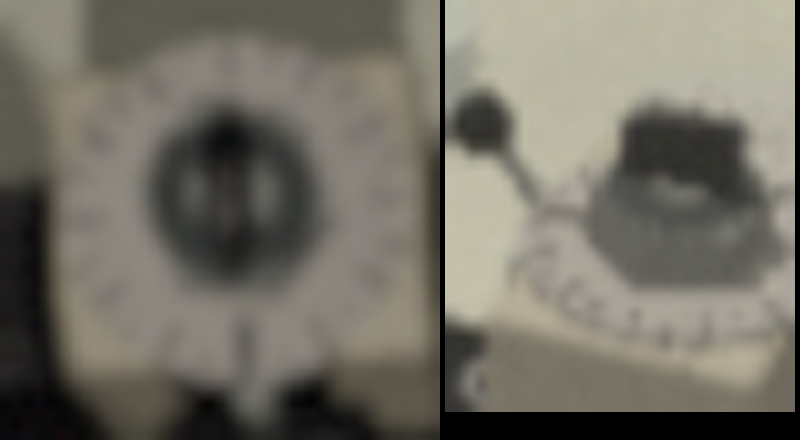

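The pointer sits at the long mark: crop (230,280) above the mark at (245,345). Now I regrip the nut to tighten it.

Call:
play_rows([
  [0,-3.7,-2.2,1,-6],
  [0,-7.4,-4.4,2,-12],
  [0,-11,-6.7,2.4,-16],
  [0,-14.7,-9,2.4,-16],
  [0,-18.3,-11.2,2.4,-16],
  [0,-18.3,-11.2,2.4,-16],
  [0,-18.3,-11.2,2.4,-16],
])

```text
clock: 34.4
eef_pos: [669.5, 83.0, 358.5]
tool_rot: [3.141, -0.001, -2.772]
force: [0.4, -0.2, 0.5]
width: 84.9
gripper_force: 0.0
```

```bash
python3 go.py 667.8 94.1 291 202
```

```text
t 34.4 pos [669.5  83.  358.5] yaw -158.83 tilt -1.0 q [-0.1   0.59 -0.11  1.29  0.06  1.26  1.72] w 84.9 F [ 0.4 -0.2  0.5]
row [-0.26, 1.09, 6.75] -0.8
```

Call:
play_rows([
  [0,-0.26,1.1,0,-0.8],
  [0,-0.26,1.1,0,-0.8],
  [0,-0.26,1.1,2,-0.8],
  [0,-0.26,1.1,4,-0.8],
  [0,-0.26,1.1,5.5,-0.8],
  [0,-0.26,1.1,6.7,-0.8],
  [0,-0.26,1.1,6.7,-0.8],
  [0,-0.26,1.1,6.7,-0.8],
])

```text
clock: 35.2
eef_pos: [667.8, 95.3, 293.0]
tool_rot: [3.142, 0.001, -2.756]
force: [-1.0, 0.1, -0.4]
width: 84.9
gripper_force: 0.0
```

```bash
python3 go.py 667.8 94.1 291 202
```

```text
t 35.2 pos [667.8  95.3 293. ] yaw -157.92 tilt -1.0 q [-0.12  0.64 -0.11  1.39  0.08  1.12  1.71] w 84.9 F [-1.   0.1 -0.4]
row [0.05, -0.11, 0.2] 0.1
```

Call:
play_rows([
  [0.5,0,-0.1,0.1,0],
  [0.5,0,-0.1,0.1,0],
  [0.5,0,-0.1,0.1,0],
  [0.5,0,-0.1,0.1,0],
  [0.5,0,-0.1,0.1,5],
  [0.5,0,-0.1,0.1,11],
  [0.5,0,-0.1,0.1,17],
  [0.5,0,-0.1,0.1,23],
  [0.5,0,-0.1,0.1,23],
])

```text
clock: 36.1
eef_pos: [668.4, 94.1, 293.1]
tool_rot: [3.141, 0.002, 3.122]
force: [-1.9, -0.1, 6.2]
width: 54.4
gripper_force: 60.3
```

```bash
python3 go.py 667.8 94.1 291 153.6
```

```text
t 36.1 pos [668.4  94.1 293.1] yaw 178.88 tilt -1.0 q [-0.18  0.63 -0.01  1.39  0.    1.11  1.37] w 54.4 F [-1.9 -0.1  6.2]
row [0.06, -0.0, 0.21] 25.3
```

Call:
play_rows([
  [0.5,0,0,0,5],
  [0.5,0,0,0,11],
  [0.5,0,0,0,17],
  [0.5,0,0,0,21],
  [0.5,0,0,0,23],
  [0.5,0,0,0,24.5],
  [0.5,0,0,0,25.3],
  [0.5,0,0,0,25.3],
  [0.5,0,0,0,25.3],
])

```text
clock: 37.0
eef_pos: [668.4, 93.9, 293.1]
tool_rot: [3.14, 0.001, 2.684]
force: [-2.2, -0.7, 6.0]
width: 54.2
gripper_force: 61.5
```

```bash
python3 go.py 667.8 94.1 291 153.6; python3 -c "
from h import *;print(ctrl.read_state()['torque'])"
```

```text
t 37.0 pos [668.4  93.9 293.1] yaw 153.76 tilt -1.0 q [-0.24  0.64  0.11  1.4  -0.07  1.11  0.99] w 54.2 F [-2.2 -0.7  6. ]
row [0.06, -0.01, 0.21] 0.2
[0.01619037 0.40400327 0.11174564]
```

Call:
play_rows([
  [0.5,0,0,0,1],
  [0.5,0,0,0,2],
  [0.5,0,0,0,3],
  [0.5,0,0,0,3],
])

```text
clock: 37.4
eef_pos: [668.4, 93.9, 293.1]
tool_rot: [3.14, 0.001, 2.631]
force: [-2.5, -1.4, 5.7]
width: 54.3
gripper_force: 61.4
```

```bash
python3 go.py; python3 -c "
from h import *;print(ctrl.read_state()['torque'])"
```

```text
t 37.4 pos [668.4  93.9 293.1] yaw 150.74 tilt -1.0 q [-0.25  0.64  0.12  1.4  -0.08  1.11  0.95] w 54.3 F [-2.5 -1.4  5.7]
[0.03241186 0.45889615 0.10963619]
```

Call:
play_rows([
  [0.5,0,0,0,1.5],
  [0.5,0,0,0,3],
  [0.5,0,0,0,4.5],
  [0.5,0,0,0,6],
  [0.5,0,0,0,6],
])

```text
clock: 37.9
eef_pos: [668.4, 94.1, 293.1]
tool_rot: [-3.139, 0.004, 2.544]
force: [-1.3, -4.6, 5.7]
width: 54.2
gripper_force: 86.0
```

```bash
python3 go.py; python3 -c "
from h import *;print(ctrl.read_state()['torque'])"
```

```text
t 37.9 pos [668.4  94.1 293.1] yaw 145.76 tilt -1.0 q [-0.27  0.64  0.15  1.4  -0.09  1.11  0.87] w 54.2 F [-1.3 -4.6  5.7]
[-0.60109135  0.29271579  5.50226939]
```

The stop is reached: torque jumped to 5.5 Nm. Now I release and check.

Call:
play_rows([
  [0,0,0,0,0],
  [0,0,0,0,0],
  [0,0,0,0,0],
  [0,0,0,-3,0],
  [0,0,0,-7,0],
  [0,5,0,-9,0],
  [0,10,0,-9,0],
  [0,15,0,-9,0],
  [0,18,4,-9,0],
  [0,20,8,-9,0],
])

```text
clock: 38.9
eef_pos: [549.0, 275.9, 382.5]
tool_rot: [3.14, -0.001, 2.525]
force: [1.8, 0.1, -0.1]
width: 85.4
gripper_force: 0.0
```

Call:
play_rows([
  [0,0,0,0,-6],
  [0,0,0,0,-14],
  [0,0,0,0,-20],
])

```text
clock: 39.2
eef_pos: [551.2, 274.8, 381.2]
tool_rot: [3.141, -0.0, 2.879]
force: [0.3, -0.0, 0.2]
width: 85.6
gripper_force: 0.0
```

```bash
python3 nut.py n2; python3 look.py | head -1; python3 go.py; python3 - <<'E'
from h import *
im,d=ctrl.get_image('scene'); P=cloud('scene',d)
for cam_ in ['top','scene']:
    im,d=ctrl.get_image(cam_);P=cloud(cam_,d)
    m=(P[...,2]>135)&(P[...,2]<185)&(np.abs(P[...,1]-290)<25)&(P[...,0]>455)&(P[...,0]<620)&(im.sum(2)<150)
    print(cam_,m.sum(),np.median(P[m],0),np.argwhere(m).mean(0))
E
```

```text
53 [665.6930933   95.20516136] 6.393786202125682 [14.84886453 40.68828512]
case [ 505.9 -393.7] (174.2434844970703, 174.9941864013672) 1.935320496559143
t 39.4 pos [551.3 274.2 381.3] yaw 164.53 tilt -1.0 q [-0.54  0.47  0.05  1.44 -0.02  1.23  0.82] w 85.2 F [-0.1 -0.   0.1]
top 17 [500.70937661 283.91609376 147.50571826] [203.70588235 237.29411765]
scene 1 [501.8586739  273.34452214 140.65878279] [164. 364.]
```

View pics/n2.png

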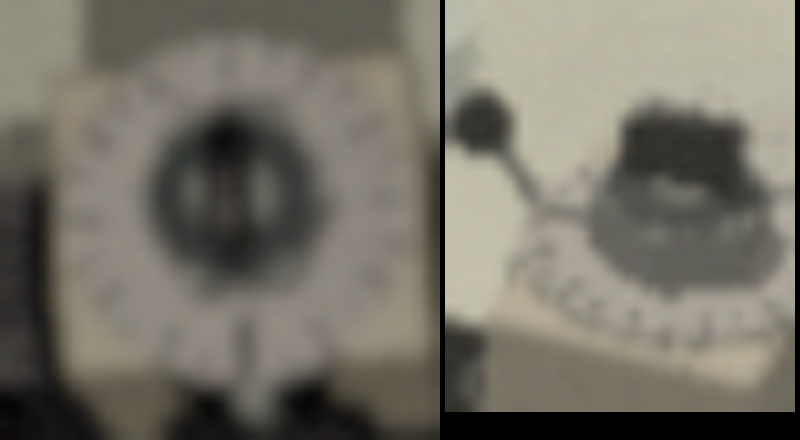

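Nut tight, pointer at the mark. Now the lever: its ball is at about (501,286,135), a lean of about -0.73 rad.

```bash
python3 go.py 501 286 220 185.15
```

```text
t 39.5 pos [551.2 274.3 381.3] yaw 164.58 tilt -1.0 q [-0.54  0.47  0.05  1.44 -0.02  1.23  0.82] w 85.2 F [-0.1  0.4  0.1]
row [5.15, -0.21, 16.13] -20.6
```

Call:
play_rows([
  [0.4,2,0,3,-7],
  [0.4,4,0,7,-14],
  [0.4,5.15,-0.2,11,-20.6],
  [0.4,5.15,-0.2,15,-20.6],
  [0.4,5.15,-0.2,16.1,-20.6],
  [0.4,5.15,-0.2,16.1,-20.6],
  [0.4,5.15,-0.2,16.1,-20.6],
])

```text
clock: 40.2
eef_pos: [502.3, 286.7, 221.8]
tool_rot: [3.141, 0.003, -3.05]
force: [-0.2, -0.8, 1.3]
width: 50.8
gripper_force: 0.0
```

```bash
python3 go.py 501.5 286 141 185.15
```

```text
t 40.2 pos [502.3 286.7 221.8] yaw -174.74 tilt -1.0 q [-0.54  0.56 -0.05  1.76  0.04  0.81  1.06] w 50.8 F [-0.2 -0.8  1.3]
row [0.11, -0.07, 8.08] 0.1
```

Call:
play_rows([
  [0.4,0.1,0,2,0],
  [0.4,0.1,0,4,0],
  [0.4,0.1,0,6,0],
  [0.4,0.1,0,7.5,0],
  [0.4,0.1,0,8,0],
  [0.4,0.1,0,8,0],
  [1,0.1,0,8,0],
  [1,0.1,0,8,0],
  [1,0.1,0,8,0],
])

```text
clock: 41.1
eef_pos: [500.1, 284.7, 141.3]
tool_rot: [-3.14, -0.0, -3.05]
force: [-1.8, -4.5, 5.2]
width: 22.6
gripper_force: 58.5
```

```bash
python3 go.py 501.5 286 141 185.15
```

```text
t 41.1 pos [500.1 284.7 141.3] yaw -174.73 tilt -1.0 q [-0.54  0.67 -0.04  1.83  0.05  0.64  1.05] w 22.6 F [-1.8 -4.5  5.2]
row [-0.15, 0.12, 0.03] 0.1
```

Call:
play_rows([
  [1,-1.44,0,-1.08,0],
  [1,-3.24,0,-1.94,0],
  [1,-5.18,0,-2.44,0],
  [1,-7.17,0,-2.54,0],
  [1,-9.14,0,-2.24,0],
  [1,-10.56,0,-1.76,0],
  [1,-11.67,0,-1.21,0],
  [1,-11.67,0,-1.21,0],
  [1,-11.67,0,-1.21,0],
])

```text
clock: 42.0
eef_pos: [615.5, 297.1, 152.2]
tool_rot: [3.141, -0.001, -3.048]
force: [0.4, -1.3, 0.2]
width: 0.1
gripper_force: 0.0
```

```bash
python3 go.py 617 296.5 152.6 185.15
```

```text
t 42.0 pos [615.5 297.1 152.2] yaw -174.66 tilt -1.0 q [-0.46  0.79 -0.05  1.5   0.05  0.85  1.14] w 0.1 F [ 0.4 -1.3  0.2]
row [-0.15, -0.07, -0.04] 0.2
```

Call:
play_rows([
  [1,0,0,-4,0],
  [1,0,0,-8,0],
  [0.7,0,0,-13,0],
  [0.4,0,0,-18,0],
  [0.4,4,-3,-20,0],
  [0.4,8,-6,-20,0],
  [0.4,12,-10,-20,0],
  [0.4,16,-14,-20,0],
  [0.4,20,-18,-20,0],
])

```text
clock: 42.9
eef_pos: [446.0, 115.9, 352.8]
tool_rot: [3.141, 0.001, -3.047]
force: [0.2, -1.1, -0.2]
width: 51.3
gripper_force: 0.0
```

```bash
cat > lev.py <<'E'
from h import *
import sys
o=np.zeros((500,800,3),np.uint8)
for k,cam_ in enumerate(['top','scene']):
    im,d=ctrl.get_image(cam_);P=cloud(cam_,d)
    m=(P[...,2]>115)&(P[...,2]<185)&(np.abs(P[...,1]-290)<25)&(P[...,0]>455)&(P[...,0]<640)&(im.sum(2)<200)
    print(cam_,m.sum(),np.median(P[m],0),P[m].max(0) if m.any() else '',np.argwhere(m).mean(0)[::-1])
    u,v=map(int,proj(cam_,[560,292,130])); c=im[v-30:v+30,u-24:u+24]; o[:500,k*400:k*400+400]=cv2.resize(c,(400,500),interpolation=cv2.INTER_CUBIC); print(u,v)
for t in [-.73,-.5,-.2,0,.3,.4236,.5236,.6236]:
    r=np.radians(5.15); x=100*np.sin(t); p=[566.9+x*np.cos(r),292+x*np.sin(r),60+100*np.cos(t)]; print(t,np.round(proj('top',p),1),np.round(proj('scene',p),1))
save(sys.argv[1],o)
E
python3 lev.py l1
```

```text
top 21 [536.72981314 286.86649937 163.7937955 ] [548.29191485 294.61174055 173.17683996] [236.14285714 194.        ]
236 188
scene 13 [536.38778294 281.19402767 161.39064901] [544.45392203 285.87822824 168.51929738] [372.61538462 161.61538462]
378 167
-0.73 [237.2 204.3] [365.  163.6]
-0.5 [236.3 199.1] [369.3 162. ]
-0.2 [235.5 191.4] [375.7 161.5]
0 [235.1 186.1] [380.3 162.2]
0.3 [234.9 178.3] [387.  164.7]
0.4236 [235.  175.4] [389.6 166.2]
0.5236 [235.1 173.3] [391.5 167.6]
0.6236 [235.2 171.2] [393.4 169.1]
```

View pics/l1.png

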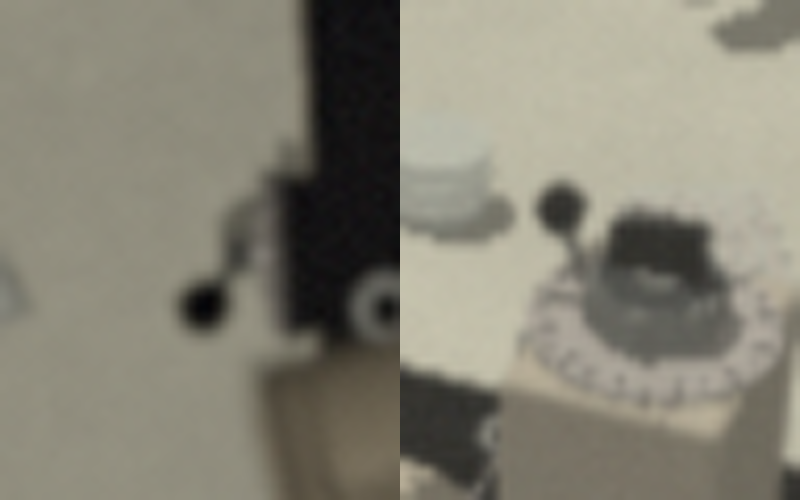

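```bash
python3 go.py 483 284 300 185.15
```

```text
t 43.0 pos [442.9 111.5 352.5] yaw -174.98 tilt -1.0 q [-0.28  0.24 -0.04  1.89  0.01  1.02  1.34] w 51.1 F [1.3 1.  0.9]
row [-5.52, 16.85, 5.17] -0.1
```

Call:
play_rows([
  [1,-1.3,4.2,1,0],
  [1,-2.6,8.4,3,0],
  [1,-4,12.6,5,0],
  [1,-5.5,16.9,5.2,0],
  [1,-5.5,16.9,5.2,0],
  [1,-5.5,16.9,5.2,0],
])

```text
clock: 43.6
eef_pos: [486.6, 291.9, 300.1]
tool_rot: [3.142, -0.001, -3.045]
force: [0.1, -0.5, -0.3]
width: -0.0
gripper_force: 0.0
```

```bash
python3 go.py 483 284 167 185.15 588.5 293.5 167 185.15
```

```text
t 43.6 pos [486.6 291.9 300.1] yaw -174.48 tilt -1.0 q [-0.53  0.46 -0.09  1.7   0.05  0.99  1.03] w -0.0 F [ 0.1 -0.5 -0.3]
row [0.42, -0.75, 13.31] 0.4
row [-10.17, -0.82, 13.3] 0.4
```

Call:
play_rows([
  [1,0.4,-0.75,4,0.4],
  [1,0.4,-0.75,8,0.4],
  [1,0.4,-0.75,12,0.4],
  [1,0.4,-0.75,13.3,0.4],
  [1,-1.5,-0.77,13.3,0.4],
  [1,-3.5,-0.77,13.3,0.4],
  [1,-5.5,-0.8,13.3,0.4],
  [1,-7.5,-0.8,13.3,0.4],
  [1,-9.3,-0.8,13.3,0.4],
  [1,-10.1,-0.8,13.3,0.4],
])

```text
clock: 44.6
eef_pos: [589.9, 290.7, 168.4]
tool_rot: [-3.141, 0.0, -3.057]
force: [-1.6, -0.6, -1.4]
width: 0.0
gripper_force: 1.1
```

Call:
play_rows([
  [1,0,0,0,0],
  [1,2,0,0,0],
  [1,5,0,-4,0],
  [1,8,0,-9,0],
  [1,12,-4,-13,0],
  [1,12,-8,-13,0],
  [1,12,-12,-13,0],
  [1,12,-17,-13,0],
])

```text
clock: 45.4
eef_pos: [483.2, 111.3, 299.5]
tool_rot: [3.141, 0.004, -3.053]
force: [1.5, 0.3, 0.6]
width: -0.4
gripper_force: 0.0
```

```bash
python3 lev.py l2; python3 go.py
```

```text
top 22 [611.82811568 293.89655249 160.35749146] [620.05810324 302.30492996 166.50460694] [235.09090909 174.09090909]
236 188
scene 4 [619.53763945 286.67452527 161.37632971] [622.59520648 291.59126048 161.9070823 ] [391.5 166. ]
378 167
-0.73 [237.2 204.3] [365.  163.6]
-0.5 [236.3 199.1] [369.3 162. ]
-0.2 [235.5 191.4] [375.7 161.5]
0 [235.1 186.1] [380.3 162.2]
0.3 [234.9 178.3] [387.  164.7]
0.4236 [235.  175.4] [389.6 166.2]
0.5236 [235.1 173.3] [391.5 167.6]
0.6236 [235.2 171.2] [393.4 169.1]
t 45.5 pos [484.  103.8 298.7] yaw -175.72 tilt -1.0 q [-0.23  0.35 -0.06  1.88  0.03  0.9   1.34] w -0.1 F [ 0.5 -0.   0.3]
```

View pics/l2.png

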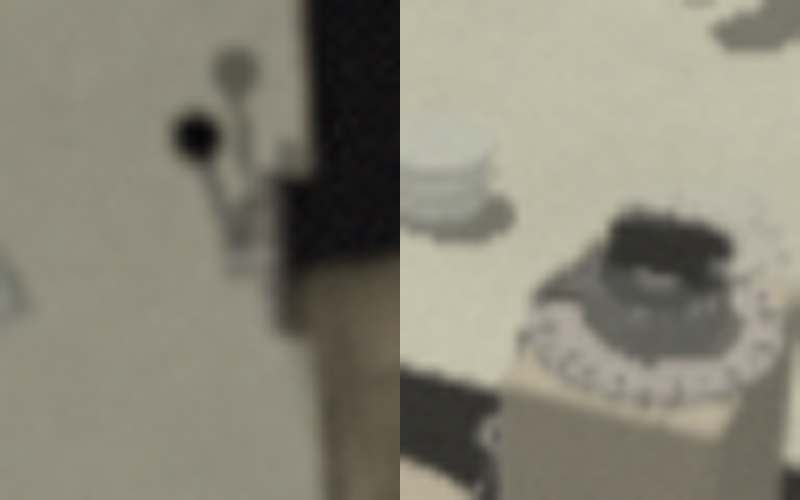

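Lever reads about 0.48 rad (ball at top pixel (235,174), against 173.3 for 30°), so I nudge it 4 mm further.

```bash
python3 go.py 545 290 300 185.15
```

```text
t 45.5 pos [484.  103.8 298.7] yaw -175.72 tilt -1.0 q [-0.23  0.35 -0.06  1.88  0.03  0.9   1.34] w -0.1 F [ 0.5 -0.   0.3]
row [-7.48, 18.11, -0.2] -0.9
```

Call:
play_rows([
  [1,-1.5,4,0,-0.9],
  [1,-3,8,0,-0.9],
  [1,-5,13,0,-0.9],
  [1,-7.5,18,0,-0.9],
  [1,-7.5,18.1,0,-0.9],
  [1,-7.5,18.1,0,-0.9],
  [1,-7.5,18.1,0,-0.9],
])

```text
clock: 46.2
eef_pos: [542.6, 297.5, 297.5]
tool_rot: [-3.14, -0.001, -3.041]
force: [0.1, -0.1, 0.2]
width: -0.0
gripper_force: 0.0
```

```bash
python3 go.py 545 289 168 185.15 593.8 293.5 168 185.15
```

```text
t 46.2 pos [542.6 297.5 297.5] yaw -174.21 tilt -1.0 q [-0.49  0.54 -0.09  1.56  0.05  1.05  1.08] w -0.0 F [ 0.1 -0.1  0.2]
row [-0.16, -0.85, 12.95] 0.6
row [-5.07, -0.89, 12.94] 0.6
```

Call:
play_rows([
  [1,-0.2,-0.8,4,0.6],
  [1,-0.2,-0.8,8,0.6],
  [1,-0.2,-0.8,12,0.6],
  [1,-0.2,-0.8,12.95,0.6],
  [1,-1.5,-0.8,12.95,0.6],
  [1,-3,-0.8,12.95,0.6],
  [1,-4.4,-0.9,12.95,0.6],
  [1,-5.05,-0.9,12.95,0.6],
  [1,-5.05,-0.9,12.95,0.6],
])

```text
clock: 47.1
eef_pos: [595.1, 294.0, 168.9]
tool_rot: [-3.141, 0.001, -3.052]
force: [-0.6, -0.8, -0.2]
width: -0.0
gripper_force: 0.0
```

Call:
play_rows([
  [1,2,0,0,0],
  [1,5,0,-4,0],
  [1,8,0,-9,0],
  [1,12,-4,-13,0],
  [1,12,-8,-13,0],
  [1,12,-12,-13,0],
  [1,12,-17,-13,0],
  [1,12,-17,-13,0],
])

```text
clock: 47.9
eef_pos: [490.3, 106.2, 299.1]
tool_rot: [-3.137, 0.001, -3.062]
force: [0.5, 0.3, -0.6]
width: 0.1
gripper_force: 0.0
```

```bash
python3 lev.py l3|head -1; python3 look.py|head -1; python3 - <<'E'
from h import *
im,_=ctrl.get_image('top'); save('f',im,(200,125,455,245),3.1)
E
```

```text
top 22 [616.04280238 294.12133092 158.17041141] [625.16824843 302.65554299 162.24809644] [235.22727273 172.90909091]
case [ 506.4 -394.1] (174.45770263671875, 175.06553649902344) 2.3863537311553955
```

View pics/f.png

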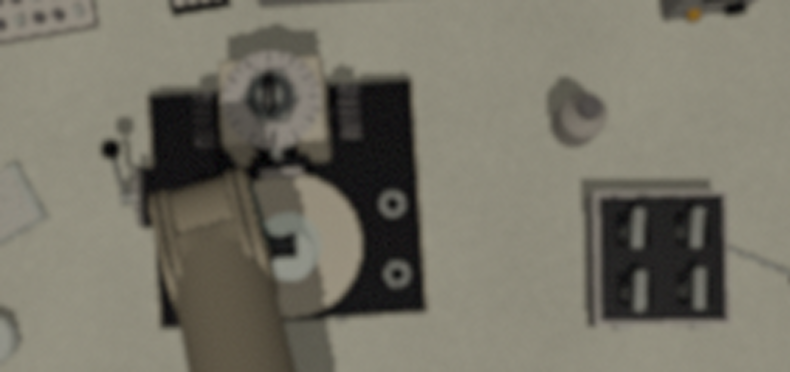

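The final view shows the four pins in the case, the screw pointer at the mark, and the lever ball at top pixel (235,172.9), a lean of about 0.53 rad.

```bash
python3 -c "
from cell import ctrl;print(ctrl.finish_job())"
```

```text
the job is handed in; nothing more can be done
None
```

I handed in the job after about 48 s of robot time; no verdict came back. By my last measurements, all four pins stand in their own wells, the nut is tight against its stop, the screw pointer is at the long mark to within about 0.04 rad, and the lever leans about 0.53 rad back.

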